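Clamp the glued brush head in the mending jig

TASK

The two-tone brush head has just been glued: set it down in the open drawer of the mending jig, midway between front and back, with its seam running front to back, let go, and slide the drawer fully shut. Then squeeze and release the yellow trigger tabs, again and again, until the jaw's orange pad has pushed the block snugly against the drawer's fence and is itself pressed in by a few millimetres - never squash the pad nearly home, and never shove the jaw by hand. Finish still holding the trigger squeezed, with the block clamped, and leave the other things on the shelf alone.

Things in the scene. Friction and masses are not known exactly. Their poses are not given: they have to be found in the camera images.
- clamp: Mending jig, fixed: black one-hand clamp and small wooden drawer on a steel base (mm). Origin on the shelf; x away from the robot (drawer shuts to +x), y along the bar from trigger to drawer (jaw advances to +y), z up; yaw to 0.2 rad. Clamp body 50 (x) x 130 (y), top 50 high, centred at x 0, y -125. Base and stops by the drawer at most 30 high. Shut drawer's centre: x 0, y 47.5.
- drawer: Shallow wooden drawer (mm). Origin: centre of its inner floor, 12 above the shelf; axes as the clamp's. Inside 120 (x) by 95 (y). Front and back walls 6 thick, 30 high; the fence along its +y side 10 thick, 36 high, inner face at y = +47.5; the -y side is open for the jaw. Steel pull strip on the front, 80 wide, face at x = -78, 16 to 30 above the floor.
- drawer_slide (a joint): Drawer opening in m: 0 fully shut (hard stop), 0.105 fully open; starts 0.095 to 0.105 open. Sliding friction about 2 N; stays where it is left.
- drawer_front (a point): Middle of the front face of the drawer's pull strip, the place to push it shut.
- brush_block: Wooden brush head, 56 (x, along the seam) x 40 (y) x 36 high, the pale half on +y, the dark half on -y, about 0.12 kg. Origin: centre of its underside. Lies loose on the shelf left or right in front of the jig, turned by up to 0.6 rad. Both ways round are fine in the drawer.
- trigger_mid (a point): Fixed point midway between the two yellow trigger tabs, 75 mm above the shelf. The tabs stand on the clamp body either side of it along the clamp's y, each 26 wide (x), 8 thick (y), 51 to 97 above the shelf; 62 over their outer faces at rest, 38 fully squeezed. They are linked and move equally towards each other.
- tab_right_slide (a joint): Travel of the right tab (clamp's -y side), m: 0 at rest, 0.012 fully squeezed (stop); the left tab mirrors it. Squeezing advances the jaw equally, less 1 to 2 mm lost in each stroke; letting it out (spring return) leaves the jaw in place. Needs about 4 to 6 N plus what the pad presses.
- tab_right: Right tab of the trigger (clamp's -y side), origin at the foot of the tab.
- tab_left: Left tab of the trigger (clamp's +y side), origin at the foot of the tab.
- jaw_slide (a joint): Advance of the jaw along the clamp's y in m, 0 to 0.085; starts 0 to 0.015. Driven by the trigger; a stepless ratchet stops it from going back.
- jaw: Black jaw head with a yellow band, 52 wide (x), 14 thick (y), from 15 to 51 above the shelf; it carries the pad on its +y side. Origin on the shelf level under its centre, at clamp y = -35 + advance (mm).
- pad: Orange pad on a sprung plunger in front of the jaw, 48 wide (x), 6 thick (y), from 18 to 48 above the shelf.
- pad_face (a point): Centre of the pad's front face; unpressed, at clamp y = -4 + jaw advance (mm), so it meets a block that lies against the fence at about 59 of advance.
- pad_spring (a joint): How far the pad is pressed back towards the jaw, m: 0 free, 0.018 bottomed. Spring of 0.5 N per mm. From about 4 to 8 mm is a good clamping; beyond 14 mm the block is crushed.
- salt_pig: White ceramic salt pig, about 106 across and 119 high. Leave alone.
- measuring_cup: Aluminium measuring cup with a handle, 68 across, 55 high; stands left or right in front of the jig. Leave alone.
- detergent: Blue detergent bottle, 72 across, 190 high. Leave alone.
- peg0: Yellow peg, 75 long. Leave alone.
- peg1: Yellow peg, 75 long. Leave alone.
- peg2: Yellow peg, 75 long. Leave alone.
There are look-alikes about, which are no part of the job. Several things look just like the brush_block: the one meant starts farthest to the robot's right.

How it is judged:
On the way, in this order (a step that is already met when the one before it is completed fails the run):
1. the brush head lies in the open drawer, let go (value of joint drawer_slide above 0.05 m and x of brush_block in the frame of drawer between -0.03 and 0.03 m and y of brush_block in the frame of drawer between -0.03 and 0.032 m and z of brush_block in the frame of drawer below 0.004 m and contact force between the fingers and brush_block below 0.2 N), for 0.2 s.
2. the drawer is fully shut with the brush head in it and the pad not yet pressed (value of joint drawer_slide below 0.005 m and z of brush_block in the frame of drawer below 0.004 m and value of joint pad_spring below 0.003 m), for 0.2 s.
3. the pad has been pumped onto the brush head (value of joint pad_spring above 0.002 m and contact force between pad and brush_block above 1 N and value of joint jaw_slide above 0.045 m), for 0.2 s.
At the end, for the whole second after the job is handed in: Drawer shut (within 7 mm); brush head flat in it, within 4 mm of the fence, 22 mm of midway, seam within 0.15 rad of front-to-back; the orange pad bears on it, pressed in 2 to 11 mm; the gripper still squeezes the trigger (over 1.5 mm travel, 1 N) (value of joint drawer_slide below 0.007 m and x of brush_block in the frame of drawer between -0.022 and 0.022 m and y of brush_block in the frame of drawer above 0.0235 m and z of brush_block in the frame of drawer below 0.004 m and angle between the x axis of brush_block and the x axis of drawer, either way round below 0.15 rad and value of joint pad_spring between 0.002 and 0.011 m and contact force between each of pad, drawer and brush_block above 1 N and contact force between the fingers and brush_block below 0.2 N and value of joint tab_right_slide above 0.0015 m and (contact force between the fingers and tab_right above 1 N or contact force between the fingers and tab_left above 1 N)); the arm keeps its last pose, push and grip.
It fails at once if the pad squashed by more than 14 mm (block crushed) (value of joint pad_spring above 0.014 m).
It fails at once if the jaw or its pad pushed directly by the robot (contact force between any of the arm, the fingers and jaw above 4 N or contact force between any of the arm, the fingers and pad above 4 N).
It fails at once if a bystander moved by more than 30 mm (distance of any of salt_pig, measuring_cup, detergent, peg0, peg1, peg2 from where it was at the start of the episode above 0.03 m).
It also fails if it takes over 67 s, if anything falls off the work surface, if the arm or the gripper's body presses on something with over 40 N, if the wrist force passes 120 N, or if a joint passes its speed limit or range.

ROBOT

A 7-joint arm with a two-finger parallel gripper is mounted at the origin on the work surface. World frame = base frame: x ahead of the robot, y to its left, z up, the work surface at z = 0. Lengths are in m, angles in rad, forces in N, time in s.
With the tool pointing down it reaches from about 0.4 to 0.9 m from the base axis. Payload 5.6 kg.
Tool frame: the origin (TCP) lies midway between the tips of the shut fingers; the grasp point (between the pads) lies 19 mm behind it; z points along the fingers, x is the direction in which the jaws open and shut, and the axes are right-handed (so a half turn about z gives the same grasp; the last joint's range is limited). The gripper opens to 92 mm and grips with 3 to 60 N. Pads are 20 mm wide; open, the fingers measure 128 mm over their backs; the gripper's body (75 mm by 189 mm) begins 69 mm behind the grasp point.
Start: joints at [1.184, 0.468, -0.012, 1.603, 0.006, 1.071, -0.056], TCP at [0.219, -0.612, 0.177] pointing down, gripper open.
Joint ranges: [-2.53, 2.53], [-0.31, 2.02], [-1.57, 1.55], [0.28, 2.44], [-1.29, 4.43], [0.15, 1.84], [-2.92, 2.92]. Speed limits (rad/s): [2.57, 2.57, 3.14, 3.14, 3.14, 3.14, 3.14].

INTERFACE

Orientations are given as a unit quaternion [w, x, y, z].
In Python, from plant import ctrl gives the robot as it stands. The module is installed in compiled form; this text tells all that it offers.
- The arm moves only by the shell command python3 -m handwheel 'ROWS' [FORCE]. ROWS is JSON, a list that holds one entry, the list of rows, each a list of 7 numbers: the shift along the tool's x, y, z in cm, then the turn, a rotation vector about the tool's x, y, z in degrees, then the finger opening in cm, from 0 to 9.19. In form: [[[tx, ty, tz, wx, wy, wz, grip], ...]]. A call has 1 to 20 rows; each row shifts and turns the commanded pose from where the row before left it, along the tool's axes as they then stand; what a row does not reach is not made up. A row lasts 1/10 s, in which the tool goes at most 50 mm and 8.59 degrees, less where a joint would pass 70% of its speed; a pose out of reach is approached as far as the arm can. A call is refused whole if a number of a shift passes 5 or a number of a turn 8.59, either way. A call with a gripper value outside its range is refused whole. The fingers move at their own pace and stop on an object; FORCE is the grip in N (left out, the last holds). Time passes only in rows, so rows that do not move let the fingers close. It gives the time, the measured TCP pose, the force and the opening at its end, in the units of the state.
- ctrl.get_obs(): the state, without advancing time (a new reading comes with each control period).
- ctrl.get_image(name): name is "scene" or "side" or "wrist"; returns a dict with "img" (384x512x3 uint8, red, green, blue), "z_map" (384x512 float32, m along the optical axis (not along the pixel's ray), 0 where there is no reading), "K" (3x3 intrinsics, pixels), "dist_coeffs" ([k1, k2, p1, p2, k3] as OpenCV has them; the pictures are not rectified), "R" (3x3) and "t" (3): a world point X has camera coordinates R X + t. Camera axes: x right, y down, z forward; pixel columns grow to the right and rows downward; lengths in m; the calibration is good to about 2 mm. A picture is of the moment at which its call begins.
- ctrl.sign_off(): hands the job in, once; it reports no verdict.
Trained networks look in the newest picture that a camera, given by its name, has taken for a name from the list of things; names that differ only in an ending like _2 or _b are one class to them, and where a whole thing is asked for, a point or a joint stands for the part that bears it (a point fixed in the world has none). Each returns a list of dicts, best first, with "conf" (0 to 1); they miss things now and then, are a little off and sometimes report something else, mostly with a low value. They report only what shows in the picture. A call takes as long as a camera call. They do not tell look-alikes from the thing itself.
- ctrl.look_for(thing, camera): "rect" ([centre column, centre row, width, height] in pixels, round what is visible of it).
- ctrl.masks_of(thing, camera): "region" (384x512 bool, what is visible of it) and "rect" ([centre column, centre row, width, height] in pixels, round what is visible of it).
- ctrl.mark_of(thing, camera): "location" ([column, row] in pixels: a listed point, or the origin of a listed thing).
The state is a dict: "time": time; "joint_pos": joint angles; "qd": joint speeds; "joint_efforts": joint torques, N m; "ee_pos": TCP position; "ee_rot": TCP orientation; "force": force on the tool from outside, world axes, zero at the start; "moment": the same for the moment, N m; "finger_gap": finger opening in m.
Only numpy, scipy, OpenCV 4.12 (cv2) and the standard library are available. Lean on these libraries where they do the work, as an engineer would, in place of code of your own. Each camera call takes 0.05 s, during which the arm holds its last target.

## Working session

There is one attempt and no reset: what is moved stays moved. The work goes in short steps, Python scripts to look and compute and a shell command to move; the robot and the scene stay as the last step left them, time stands still between calls to the robot, and variables do not carry over. Pictures are saved under pics/ and viewed, and the job is handed in when it is done.

```bash
ls; mkdir -p pics
python3 - <<'E'
from plant import ctrl
import cv2,numpy as np
o=ctrl.get_obs()
print({k:np.round(v,3) for k,v in o.items()})
for c in ["scene","side","wrist"]:
    d=ctrl.get_image(c)
    cv2.imwrite(f"pics/a_{c}.png",d["img"][:,:,::-1])
    print(c,d["K"].round(1).tolist(),d["dist_coeffs"],(-d["R"].T@d["t"]).round(3))
    for th in ["brush_block","clamp","drawer","drawer_front","trigger_mid","pad_face","measuring_cup"]:
        try:
            print(th,[(round(r["conf"],2),np.round(r["location"]).tolist()) for r in ctrl.mark_of(th,c)][:6])
        except Exception as e: print(th,e)
E
```

```text
pics
{'time': np.float64(0.0), 'joint_pos': array([ 1.184,  0.468, -0.012,  1.604,  0.006,  1.071, -0.056]), 'qd': array([ 0.001,  0.001, -0.   ,  0.001,  0.   , -0.001, -0.001]), 'joint_efforts': array([ 0.0000e+00, -5.2058e+01, -1.2000e-02, -2.4376e+01, -5.7000e-02,
        1.7000e-02,  0.0000e+00]), 'ee_pos': array([ 0.219, -0.611,  0.176]), 'ee_rot': array([-0.   ,  0.818, -0.576, -0.001]), 'force': array([-0.402, -0.751, -0.423]), 'moment': array([ 0.019,  0.003, -0.027]), 'finger_gap': np.float64(0.092)}
scene [[372.8, 0.0, 259.3], [0.0, 372.8, 192.9], [0.0, 0.0, 1.0]] [-0.09615512  0.          0.          0.          0.        ] [ 1.179 -0.465  0.764]
brush_block [(0.83, [317.0, 149.0]), (0.62, [292.0, 138.0]), (0.6, [220.0, 225.0])]
clamp [(0.72, [216.0, 224.0]), (0.58, [247.0, 223.0])]
drawer [(0.68, [238.0, 192.0])]
drawer_front [(0.65, [225.0, 175.0])]
trigger_mid [(0.9, [206.0, 224.0]), (0.54, [246.0, 221.0])]
pad_face [(0.4, [249.0, 211.0])]
measuring_cup [(0.91, [144.0, 227.0]), (0.52, [246.0, 219.0])]
side [[377.7, 0.0, 255.0], [0.0, 377.7, 186.3], [0.0, 0.0, 1.0]] [-0.09985711  0.          0.          0.          0.        ] [0.399 0.828 0.86 ]
brush_block [(0.88, [275.0, 326.0]), (0.78, [318.0, 326.0]), (0.68, [254.0, 204.0]), (0.56, [278.0, 293.0]), (0.54, [309.0, 211.0])]
clamp [(0.66, [252.0, 204.0]), (0.46, [279.0, 290.0])]
drawer [(0.56, [279.0, 215.0])]
drawer_front [(0.72, [307.0, 212.0]), (0.68, [193.0, 326.0])]
trigger_mid [(0.66, [258.0, 160.0]), (0.59, [306.0, 214.0])]
pad_face [(0.55, [253.0, 195.0]), (0.41, [281.0, 294.0])]
measuring_cup [(0.46, [190.0, 325.0]), (0.22, [244.0, 134.0])]
wrist [[345.6, 0.0, 250.8], [0.0, 345.6, 190.3], [0.0, 0.0, 1.0]] [-0.05056811  0.          0.          0.          0.        ] [ 0.29  -0.586  0.386]
brush_block []
clamp []
drawer []
drawer_front []
trigger_mid []
pad_face []
measuring_cup []
```

View pics/a_scene.png

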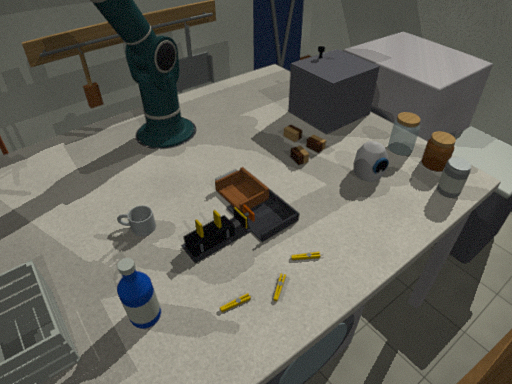

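View pics/a_side.png

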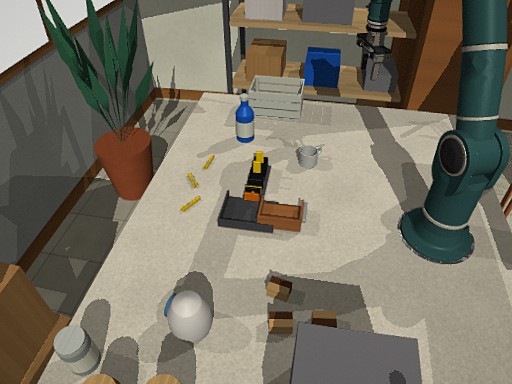

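View pics/a_wrist.png

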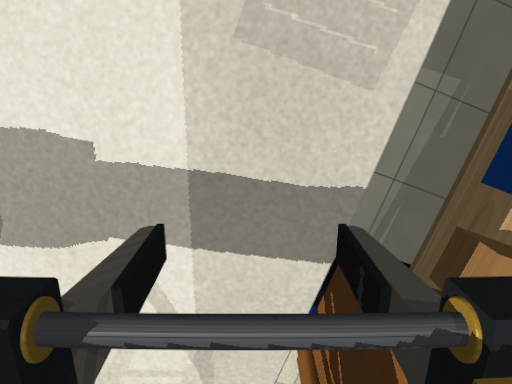

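Three two-tone blocks show in the scene view, at about (292,132), (316,142) and (299,155). In the side view they're at (279,288), (281,322) and (324,320). Next I'll locate everything in world coordinates.

```bash
cat > h.py <<'E'
from plant import ctrl
import cv2,numpy as np
def cloud(d):
    h,w=d["z_map"].shape
    u,v=np.meshgrid(np.arange(w),np.arange(h))
    p=cv2.undistortPoints(np.stack([u,v],-1).reshape(-1,1,2).astype(np.float64),d["K"],d["dist_coeffs"]).reshape(h,w,2)
    z=d["z_map"].astype(float)
    C=np.dstack([p*z[...,None],z])
    return (C-d["t"])@d["R"]
def ray(d,uv):
    p=cv2.undistortPoints(np.array(uv,float).reshape(1,1,2),d["K"],d["dist_coeffs"])[0,0]
    return d["R"].T@np.array([*p,1.]), -d["R"].T@d["t"]
def at_z(d,uv,z):
    r,c=ray(d,uv); return c+r*(z-c[2])/r[2]
def proj(d,X):
    return cv2.projectPoints(np.atleast_2d(X).astype(float),cv2.Rodrigues(d["R"])[0],d["t"],d["K"],d["dist_coeffs"])[0][:,0]
E
python3 - <<'E'
from h import *
for c in ["scene","side"]:
    d=ctrl.get_image(c); W=cloud(d); np.savez(f"a_{c}.npz",W=W,**d)
    for th in ["brush_block","drawer","jaw","tab_left","tab_right","clamp","measuring_cup","detergent","salt_pig","peg"]:
      for m in ctrl.masks_of(th if th!="peg" else "peg0",c)[:4]:
        P=W[m["region"]]; P=P[np.isfinite(P).all(1)]
        if len(P)<5: continue
        lo,hi=np.percentile(P,3,axis=0),np.percentile(P,97,axis=0)
        print(c,th,round(m["conf"],2),np.round(m["rect"]),"lo",lo.round(3),"hi",hi.round(3),len(P))
    for th in ["trigger_mid","drawer_front","pad_face"]:
      for m in ctrl.mark_of(th,c)[:2]:
        z={"trigger_mid":.075,"drawer_front":.035,"pad_face":.033}[th]
        print(c,th,round(m["conf"],2),np.round(m["location"]),at_z(d,m["location"],z).round(3))
im=cv2.imread("pics/a_scene.png")
cv2.imwrite("pics/crop_bl.png",cv2.resize(im[110:180,260:350],None,fx=6,fy=6,interpolation=cv2.INTER_NEAREST))
cv2.imwrite("pics/crop_j.png",cv2.resize(im[160:270,165:310],None,fx=5,fy=5,interpolation=cv2.INTER_CUBIC))
E
```

```text
scene brush_block 0.78 [294. 133.  18.  16.] lo [ 0.304  0.332 -0.   ] hi [0.358 0.376 0.036] 245
scene brush_block 0.74 [315. 143.  19.  18.] lo [0.406 0.351 0.   ] hi [0.461 0.391 0.037] 244
scene brush_block 0.69 [244. 188.  57.  46.] lo [ 0.408 -0.036  0.009] hi [0.543 0.064 0.049] 1526
scene brush_block 0.65 [300. 155.  17.  21.] lo [ 0.414  0.258 -0.001] hi [0.475 0.303 0.039] 284
scene drawer 0.89 [240. 188.  52.  41.] lo [ 0.412 -0.036  0.01 ] hi [0.543 0.063 0.049] 1478
scene jaw 0.75 [139. 292.  44.  72.] lo [ 0.666 -0.431  0.011] hi [ 0.709 -0.37   0.19 ] 1985
scene jaw 0.61 [245. 214.  22.  27.] lo [ 0.542 -0.079  0.005] hi [ 0.604 -0.029  0.053] 363
scene jaw 0.31 [306. 256.  26.   6.] lo [ 0.755 -0.024 -0.002] hi [0.791 0.032 0.012] 174
scene tab_left 0.66 [370. 160.  36.  39.] lo [0.603 0.359 0.003] hi [0.693 0.446 0.116] 1127
scene tab_left 0.56 [217. 219.  12.  16.] lo [ 0.572 -0.139  0.062] hi [ 0.592 -0.134  0.098] 62
scene tab_left 0.16 [242. 214.  20.  22.] lo [ 0.555 -0.078  0.007] hi [ 0.604 -0.03   0.053] 321
scene tab_right 0.42 [199. 227.   9.  18.] lo [ 0.5
[... 2404 characters left out ...]
.12 ] 1882
side measuring_cup 0.6 [310. 158.  22.  22.] lo [ 0.38  -0.324  0.006] hi [ 0.445 -0.247  0.057] 392
side detergent 0.77 [245. 118.  14.  52.] lo [ 0.639 -0.4    0.011] hi [ 0.699 -0.361  0.193] 707
side salt_pig 0.83 [189. 314.  48.  49.] lo [0.591 0.386 0.03 ] hi [0.684 0.462 0.12 ] 1924
side peg 0.52 [191. 204.  19.  12.] lo [ 0.751 -0.021  0.001] hi [0.79  0.036 0.014] 109
side peg 0.42 [211. 161.  10.  19.] lo [ 0.761 -0.253  0.001] hi [ 0.781 -0.182  0.015] 79
side trigger_mid 0.97 [260. 159.] [ 0.574 -0.179  0.075]
side trigger_mid 0.36 [191. 203.] [0.74  0.068 0.075]
side drawer_front 0.95 [305. 212.] [0.403 0.01  0.035]
side pad_face 0.6 [253. 199.] [ 0.57  -0.024  0.033]
```

```bash
ls pics
```

```text
a_scene.png
a_side.png
a_wrist.png
crop_bl.png
crop_j.png
```

Run:
```python
from h import *
# block top-face fits
for c in ["scene","side"]:
    d=np.load(f"a_{c}.npz"); W=d["W"]
    def sel(x0,x1,y0,y1,z0,z1): 
        return W[(W[...,0]>x0)&(W[...,0]<x1)&(W[...,1]>y0)&(W[...,1]<y1)&(W[...,2]>z0)&(W[...,2]<z1)]
    P=sel(.38,.52,.22,.33,.030,.043)
    r=cv2.minAreaRect(P[:,:2].astype(np.float32)*1000); print(c,"block top",r,len(P),np.median(P[:,2]))
    P=sel(.54,.64,-.26,-.05,.045,.056) # body top
    r=cv2.minAreaRect(P[:,:2].astype(np.float32)*1000); print(c,"body top",r,len(P))
    P=sel(.54,.64,-.26,-.10,.06,.11)
    for lo,hi in [(-.26,-.165),(-.16,-.1)]:
        Q=P[(P[:,1]>lo)&(P[:,1]<hi)]; print(c,"tab",Q.min(0).round(3),Q.max(0).round(3),len(Q))
    P=sel(.39,.58,.02,.1,.044,.056)
    r=cv2.minAreaRect(P[:,:2].astype(np.float32)*1000); print(c,"fence",r,len(P))
    P=sel(.38,.44,-.08,.1,.036,.047); 
    r=cv2.minAreaRect(P[:,:2].astype(np.float32)*1000); print(c,"front",r,len(P))
    P=sel(.38,.6,-.06,.1,.006,.017); 
    r=cv2.minAreaRect(P[:,:2].astype(np.float32)*1000); print(c,"floor",r,len(P))
im=cv2.imread("pics/a_side.png")
cv2.imwrite("pics/crop_s.png",cv2.resize(im[130:345,210:350],None,fx=4,fy=2.7,interpolation=cv2.INTER_CUBIC))
```

```text
scene block top ((444.4448547363281, 281.27740478515625), (42.60964584350586, 60.49193572998047), 77.47100830078125) 135 0.03617435866258115
scene body top ((579.3097534179688, -140.78768920898438), (53.942726135253906, 173.03346252441406), 0.562481701374054) 721
scene tab [ 0.565 -0.193  0.06 ] [ 0.592 -0.185  0.099] 89
scene tab [ 0.565 -0.139  0.061] [ 0.592 -0.131  0.098] 86
scene fence ((475.888427734375, 61.57461929321289), (129.84498596191406, 40.10039520263672), 13.849080085754395) 124
scene front ((410.41259765625, 16.172489166259766), (103.06045532226562, 36.13214874267578), 76.09580993652344) 148
scene floor ((506.1590576171875, 11.011157989501953), (136.48843383789062, 188.4952850341797), 89.04986572265625) 931
side block top ((445.46014404296875, 280.62286376953125), (44.35328674316406, 57.344764709472656), 76.94366455078125) 336 0.03725818180063781
side body top ((578.5189819335938, -137.21243286132812), (52.57780456542969, 173.80752563476562), 0.09746765345335007) 304
side tab [ 0.567 -0.192  0.061] [ 0.592 -0.181  0.1  ] 76
side tab [ 0.566 -0.141  0.06 ] [ 0.589 -0.127  0.099] 81
side fence ((472.97015380859375, 48.38622283935547), (141.53167724609375, 47.905921936035156), 3.5143706798553467) 179
side front ((410.53021240234375, 19.690135955810547), (108.90270233154297, 34.94392013549805), 76.50897216796875) 152
side floor ((505.97320556640625, 12.684825897216797), (144.9745330810547, 186.69296264648438), 89.77181243896484) 887
```

View pics/crop_bl.png

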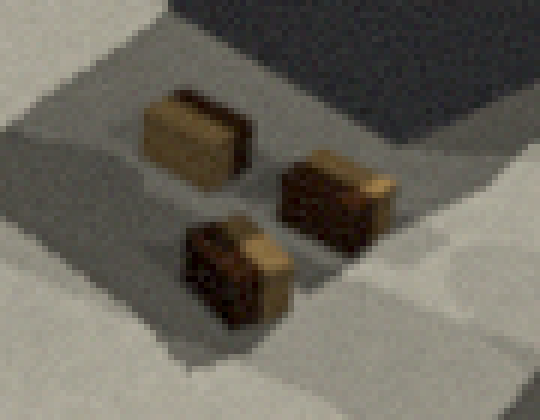

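View pics/crop_j.png

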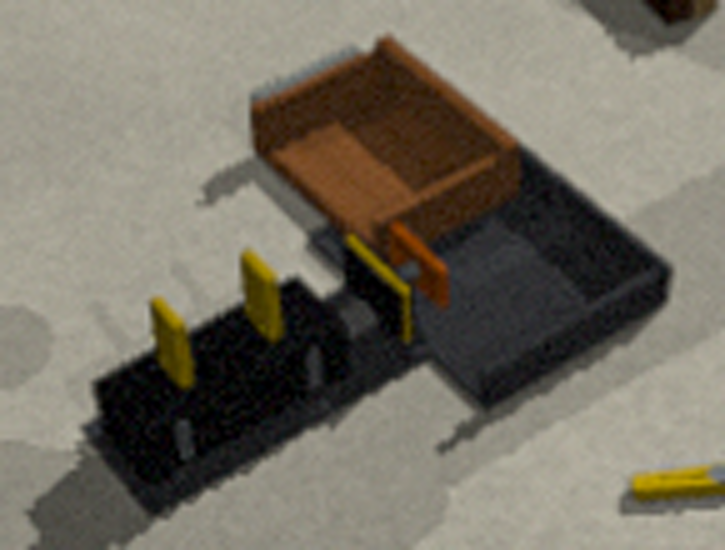

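```bash
cat > fitj.py <<'E'
from h import *
from scipy.optimize import least_squares
def boxd(P,c,h):
    q=np.abs(P-c)-h
    return np.linalg.norm(np.maximum(q,0),axis=1)+np.minimum(q.max(1),0)
def fit(Ws,x0=(.579,-.037,0,.1,.01),zo=0.0):
    Ps=[]
    for W in Ws:
        P=W.reshape(-1,3); m=(P[:,0]>.38)&(P[:,0]<.68)&(P[:,1]>-.25)&(P[:,1]<.1)&(P[:,2]>.034)&(P[:,2]<.11)
        Ps.append(P[m]*1000)
    P=np.vstack(Ps); 
    def res(p):
        x,y,a,o,j=p[0]*1000,p[1]*1000,p[2],p[3]*1000,p[4]*1000
        c,s=np.cos(a),np.sin(a)
        L=np.c_[(P[:,0]-x)*c+(P[:,1]-y)*s,-(P[:,0]-x)*s+(P[:,1]-y)*c,P[:,2]]
        D=L-[-o,47.5,12]
        ds=[boxd(L,[0,-125,25],[25,65,25])]
        for sg in(-1,1): ds.append(boxd(L,[0,-125+sg*27,74],[13,4,23]))
        ds.append(boxd(L,[0,-35+j,33],[26,7,18])); ds.append(boxd(L,[0,-7+j,33],[24,3,15]))
        for sg in(-1,1): ds.append(boxd(D,[sg*63,0,15],[3,47.5,15]))
        ds.append(boxd(D,[0,52.5,18],[66,5,18])); ds.append(boxd(D,[-72,0,23],[6,40,7]))
        return np.abs(np.array(ds)).min(0)/2
    r=least_squares(res,x0,loss="cauchy",x_scale=[.01,.01,.05,.01,.01],diff_step=1e-4)
    return r.x,np.median(r.fun)*2,len(P)
if __name__=="__main__":
    A=[np.load(f"a_{c}.npz")["W"] for c in("scene","side")]
    for Ws in([A[0]],[A[1]],A):
      for st in ((.579,-.037,0,.1,.01),(.579,-.037,.05,.1,.005),(.579,-.037,-.05,.1,.012)):
        r=fit(Ws,st); print(r[0].round(4),round(r[1],2),r[2])
E
python3 fitj.py
```

```text
[ 0.577  -0.0363  0.0049  0.1005  0.0112] 0.77 1613
[ 0.5769 -0.0362  0.0054  0.1004  0.0111] 0.77 1613
[ 0.577  -0.0363  0.0051  0.1005  0.0111] 0.77 1613
[ 0.5779 -0.0367  0.0117  0.0997  0.0107] 1.15 1107
[ 0.5779 -0.0367  0.0117  0.0997  0.0107] 1.15 1107
[ 0.578  -0.0367  0.0116  0.0997  0.0107] 1.15 1107
[ 0.5768 -0.0365  0.008   0.0998  0.0109] 0.96 2720
[ 0.5768 -0.0365  0.008   0.0999  0.0109] 0.96 2720
[ 0.5768 -0.0365  0.0081  0.0998  0.0109] 0.96 2720
```

View pics/crop_s.png

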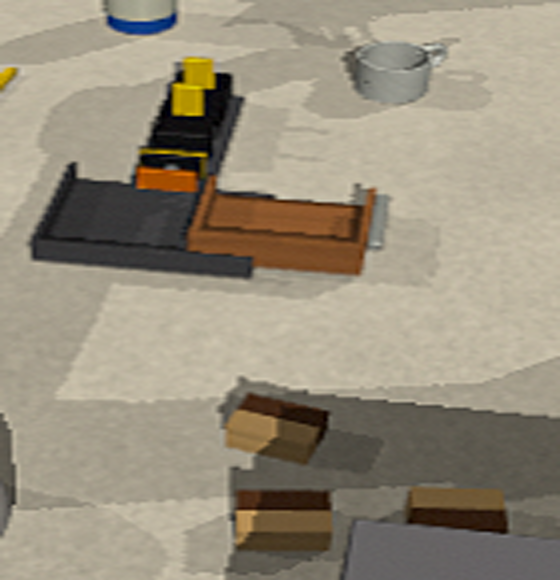

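```bash
python3 - <<'E'
import numpy as np
for c in("scene","side"):
    W=np.load(f"a_{c}.npz")["W"]; P=W.reshape(-1,3)
    m=(P[:,2]>.06)&(P[:,2]<.4)&(P[:,0]>.1)&(P[:,0]<.75)&(P[:,1]>.15)&(P[:,1]<.7)
    Q=P[m]
    for zl in(.06,.1,.15,.2):
        q=Q[(Q[:,2]>zl)&(Q[:,2]<zl+.05)]; 
        if len(q): print(c,zl,np.percentile(q,1,axis=0).round(3),np.percentile(q,99,axis=0).round(3),len(q))
        q=q[q[:,0]<.55]
        if len(q): print("   x<.55",np.percentile(q,1,axis=0).round(3),np.percentile(q,99,axis=0).round(3),len(q))
E
python3 -m handwheel '[[[0,0,-2,0,0,-8.26,9],[0,0,-2,0,0,-8.26,9],[0,0,-2,0,0,-8.26,9],[0,0,-2,0,0,-8.26,9],[0,0,-2,0,0,-8.26,9],[0,0,-2,0,0,-8.26,9],[0,0,-2,0,0,-8.26,9]]]' 20
```

```text
scene 0.06 [0.18  0.362 0.061] [0.746 0.689 0.11 ] 2072
   x<.55 [0.175 0.465 0.061] [0.393 0.695 0.11 ] 936
scene 0.1 [0.18  0.381 0.1  ] [0.746 0.689 0.149] 1748
   x<.55 [0.176 0.465 0.1  ] [0.393 0.694 0.149] 975
scene 0.15 [0.175 0.464 0.151] [0.393 0.694 0.199] 1068
   x<.55 [0.175 0.464 0.151] [0.393 0.694 0.199] 1068
scene 0.2 [0.174 0.467 0.201] [0.391 0.698 0.243] 1597
   x<.55 [0.174 0.467 0.201] [0.391 0.698 0.243] 1597
side 0.06 [0.59  0.378 0.061] [0.735 0.605 0.11 ] 1198
   x<.55 [0.389 0.472 0.062] [0.391 0.534 0.109] 10
side 0.1 [0.391 0.383 0.101] [0.748 0.616 0.134] 1096
   x<.55 [0.389 0.473 0.105] [0.391 0.551 0.146] 13
side 0.15 [0.389 0.474 0.156] [0.391 0.578 0.199] 20
   x<.55 [0.389 0.474 0.156] [0.391 0.578 0.199] 20
side 0.2 [0.173 0.471 0.207] [0.388 0.578 0.212] 6681
   x<.55 [0.173 0.471 0.207] [0.388 0.578 0.212] 6681
time: 3.3
ee_pos: [0.2189, -0.6119, 0.3182]
ee_rot: [0.0, 0.994, -0.106, -0.0]
force: [0.1, -0.7, -0.5]
finger_gap: 0.0897
```

```bash
python3 -m handwheel '[[[1.43,-3.55,0,0,0,0,9],[1.43,-3.55,0,0,0,0,9],[1.43,-3.55,0,0,0,0,9],[1.43,-3.55,0,0,0,0,9],[1.43,-3.55,0,0,0,0,9],[1.43,-3.55,0,0,0,0,9],[1.43,-3.55,0,0,0,0,9],[1.43,-3.55,0,0,0,0,9],[1.43,-3.55,0,0,0,0,9],[1.43,-3.55,0,0,0,0,9],[1.43,-3.55,0,0,0,0,9],[1.43,-3.55,0,0,0,0,9],[1.43,-3.55,0,0,0,0,9]]]'
cat > go.py <<'E'
# python go.py x y z ang_deg : total shift in tool cm and turn
import sys; from h import *
from scipy.spatial.transform import Rotation as Rt
def delta(x,y,z,ang=None):
    o=ctrl.get_obs(); w=o["ee_rot"]; R=Rt.from_quat([w[1],w[2],w[3],w[0]])
    d=(np.array([x,y,z])-o["ee_pos"])*100
    print("t",o["time"].round(2),"pos",o["ee_pos"].round(4),"toolx ang",np.degrees(np.arctan2(R.as_matrix()[1,0],R.as_matrix()[0,0])).round(2),"zaxis",R.as_matrix()[:,2].round(3))
    print("shift in tool cm",R.inv().apply(d).round(2),"norm",np.linalg.norm(d).round(2))
    if ang is not None:
        a=np.radians(ang); X=np.array([np.cos(a),np.sin(a),0]);Z=np.array([0,0,-1.]);T=Rt.from_matrix(np.c_[X,np.cross(Z,X),Z])
        print("turn deg",np.degrees((R.inv()*T).as_rotvec()).round(2))
        print("shift in target tool frame",T.inv().apply(d).round(2))
if __name__=="__main__": delta(*map(float,sys.argv[1:]))
E
python3 go.py .445 .281 .20 -12.5
```

```text
time: 4.6
ee_pos: [0.501, -0.2003, 0.3176]
ee_rot: [0.0, 0.994, -0.109, 0.0]
force: [0.2, -0.7, -0.5]
finger_gap: 0.0899Traceback (most recent call last):
  File "go.py", line 13, in <module>
    if __name__=="__main__": delta(*map(float,sys.argv[1:]))
                             ~~~~~^^^^^^^^^^^^^^^^^^^^^^^^^^
  File "go.py", line 7, in delta
    print("t",o["time"].round(2),"pos",o["ee_pos"].round(4),"toolx ang",np.degrees(np.arctan2(R.as_matrix()[1,0],R.as_matrix()[0,0])).round(2),"zaxis",R.as_matrix()[:,2].round(3))
              ^^^^^^^^^^^^^^^
AttributeError: 'float' object has no attribute 'round'
```

```bash
sed -i 's/o\["time"\].round(2)/round(float(o["time"]),2)/' go.py
python3 -m handwheel '[[[-1.22,-3.52,0.9,0,0,0,9],[-1.22,-3.52,0.9,0,0,0,9],[-1.22,-3.52,0.9,0,0,0,9],[-1.22,-3.52,0.9,0,0,0,9],[-1.22,-3.52,0.9,0,0,0,9],[-1.22,-3.52,0.9,0,0,0,9],[-1.22,-3.52,0.9,0,0,0,9],[-1.22,-3.52,0.9,0,0,0,9],[-1.22,-3.52,0.9,0,0,0,9],[-1.22,-3.52,0.9,0,0,0,9],[-1.22,-3.52,0.9,0,0,0,9],[-1.22,-3.52,0.9,0,0,0,9],[-1.22,-3.52,0.9,0,0,0,9],[0,0,0,0,0,0,9]]]'
python3 - <<'E'
from h import *
from go import delta
d=ctrl.get_image("wrist"); W=cloud(d); np.savez("b_wrist.npz",W=W,**d)
cv2.imwrite("pics/b_wrist.png",d["img"][:,:,::-1])
m=(abs(W[...,2]-.036)<.004)&(abs(W[...,0]-.445)<.05)&(abs(W[...,1]-.281)<.045)
print(cv2.minAreaRect(W[m][:,:2].astype(np.float32)*1000),m.sum(),np.median(W[m][:,2]))
delta(.445,.281,.007,-12.5)
E
```

```text
time: 6.0
ee_pos: [0.4418, 0.2846, 0.1996]
ee_rot: [-0.001, 0.994, -0.105, -0.001]
force: [0.1, 0.1, 0.5]
finger_gap: 0.0901
((444.1031494140625, 281.5617980957031), (40.31707763671875, 56.07899475097656), 77.85840606689453) 1891 0.03711318082230233
t 6.05 pos [0.443  0.2818 0.1998] toolx ang -12.2 zaxis [-0.001  0.001 -1.   ]
shift in tool cm [ 0.24  0.04 19.28] norm 19.28
turn deg [-0.02  0.09  0.3 ]
shift in target tool frame [ 0.21  0.03 19.28]
```

View pics/b_wrist.png

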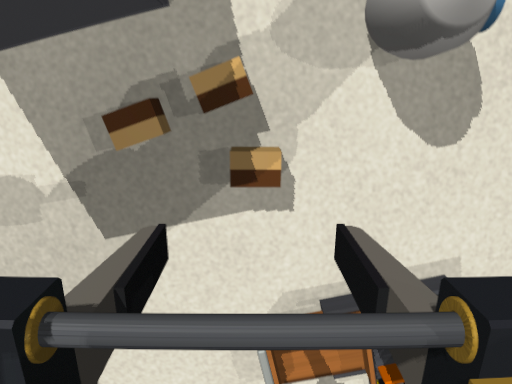

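The wrist view confirms it: the right-most block is at (256,166), pale half to +y, at (0.444, 0.2815). The look-alikes are at (136,124) and (221,84). I'll go down and grip it by the ends.

```bash
python3 -m handwheel '[[[0.1,0,3.5,0,0,0,9],[0,0,3.5,0,0,0,9],[0,0,3.5,0,0,0,9],[0,0,3.5,0,0,0,9],[0,0,3,0,0,0,9],[0,0,2,0,0,0,9],[0,0,0,0,0,0,5],[0,0,0,0,0,0,5],[0,0,0,0,0,0,5],[0,0,0,0,0,0,5],[0,0,0,0,0,0,5],[0,0,0,0,0,0,5]]]' 20
python3 go.py .477 .026 .20 0.4
```

```text
time: 7.25
ee_pos: [0.4458, 0.2793, 0.0109]
ee_rot: [-0.0, 0.994, -0.109, 0.001]
force: [0.7, -0.2, -1.0]
finger_gap: 0.0502
t 7.25 pos [0.4458 0.2793 0.0109] toolx ang -12.5 zaxis [ 0.001  0.    -1.   ]
shift in tool cm [  8.54  24.05 -18.92] norm 31.77
turn deg [ -0.02  -0.06 -12.9 ]
shift in target tool frame [  2.94  25.35 -18.91]
```

Run:
```python
from h import *
for c in("wrist","side"):
    d=ctrl.get_image(c)
    im=d["img"][:,:,::-1]
    if c=="side": im=cv2.resize(im[230:350,200:400],None,fx=4,fy=4)
    cv2.imwrite(f"pics/c_{c}.png",im)
```

```text
(no output)
```

View pics/c_wrist.png

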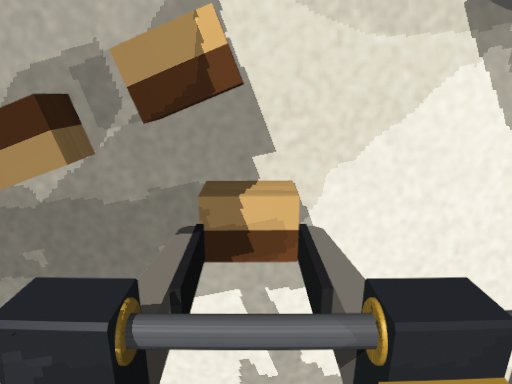

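View pics/c_side.png

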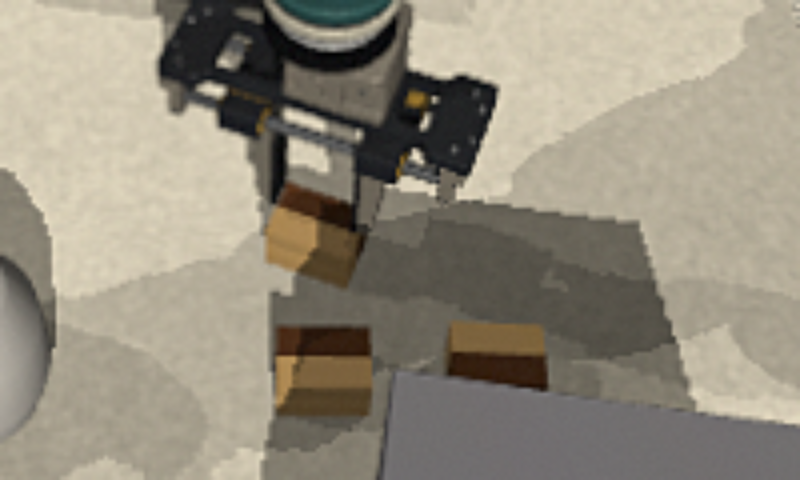

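Run:
```python
from h import *
for c in("wrist","side"):
    d=ctrl.get_image(c);W=cloud(d)
    m=(abs(W[...,2]-.036)<.004)&(abs(W[...,0]-.445)<.05)&(abs(W[...,1]-.285)<.045)
    print(c,cv2.minAreaRect(W[m][:,:2].astype(np.float32)*1000),m.sum(),np.median(W[m][:,2]))
    if c=="wrist":
        print(proj(d,[[.4458,.2793,.011],[.4458,.2793,.036]]))
        for v in range(180,270,10): print(v,[ (u,*(W[v,u]*1000).round(0)) for u in (185,197,210,250,290,303,312)])
print(ctrl.get_obs()["ee_pos"],ctrl.get_obs()["joint_efforts"].round(2))
```

```text
wrist ((444.2537536621094, 281.4567565917969), (41.357582092285156, 56.22514343261719), 77.85662078857422) 6646 0.03703683225415901
[[252.0896425  217.32592321]
 [252.26835236 232.42807085]]
180 [(185, np.float64(408.0), np.float64(310.0), np.float64(1.0)), (197, np.float64(415.0), np.float64(308.0), np.float64(0.0)), (210, np.float64(424.0), np.float64(307.0), np.float64(1.0)), (250, np.float64(449.0), np.float64(301.0), np.float64(2.0)), (290, np.float64(475.0), np.float64(295.0), np.float64(0.0)), (303, np.float64(483.0), np.float64(294.0), np.float64(2.0)), (312, np.float64(489.0), np.float64(292.0), np.float64(1.0))]
190 [(185, np.float64(406.0), np.float64(304.0), np.float64(1.0)), (197, np.float64(414.0), np.float64(302.0), np.float64(1.0)), (210, np.float64(426.0), np.float64(306.0), np.float64(24.0)), (250, np.float64(449.0), np.float64(301.0), np.float64(25.0)), (290, np.float64(472.0), np.float64(296.0), np.float64(25.0)), (303, np.float64(482.0), np.float64(287.0), np.float64(2.0)), (312, np.float64(488.0), np.float64(286.0), np.float64(0.0))]
200 [(185, np.float64(404.0)
[... 2625 characters left out ...]
t64(80.0))]
260 [(185, np.float64(421.0), np.float64(295.0), np.float64(90.0)), (197, np.float64(421.0), np.float64(287.0), np.float64(75.0)), (210, np.float64(418.0), np.float64(268.0), np.float64(37.0)), (250, np.float64(441.0), np.float64(263.0), np.float64(37.0)), (290, np.float64(464.0), np.float64(258.0), np.float64(37.0)), (303, np.float64(469.0), np.float64(274.0), np.float64(69.0)), (312, np.float64(472.0), np.float64(284.0), np.float64(89.0))]
side ((445.2846374511719, 280.8941955566406), (42.4473762512207, 57.4876708984375), 77.06147766113281) 291 0.037414429891675906
[0.44540404 0.27928849 0.0103374 ] [ 3.000e-02 -4.562e+01 -8.230e+00 -1.586e+01 -1.000e-02 -7.000e-02
  0.000e+00]
```

Run:
```python
from h import *
b=np.load("b_wrist.npz")
for nm,d in(("b",b),("c",ctrl.get_image("wrist"))):
    W=cloud(d); o=ctrl.get_obs(); tz={"b":.1998,"c":.0105}[nm]
    print(nm,"cam",(-d["R"].T@d["t"]).round(3), "fwd",d["R"][2].round(3))
    for v in range(215,300,6):
        row=W[v]; m=(row[:,2]>tz+.0)&(row[:,2]<tz+.2)&(np.arange(512)>100)&(np.arange(512)<420)&((row[:,2]>.05))
        u=np.where(m)[0]
        if len(u): print(v,"zmin rel",((row[u,2].min()-tz)*1000).round(0),u.min(),u.max(), (row[u[np.argmin(row[u,2])]]*1000).round(0))
    cv2.imwrite(f"pics/z_{nm}.png",np.clip(d["z_map"]*800,0,255).astype(np.uint8))
```

```text
b cam [0.458 0.359 0.408] fwd [-0.058 -0.261 -0.964]
227 zmin rel 38.0 146 356 [399. 302. 237.]
233 zmin rel 39.0 136 366 [486. 281. 239.]
239 zmin rel 39.0 128 373 [398. 296. 239.]
245 zmin rel 39.0 121 380 [397. 292. 239.]
251 zmin rel 39.0 115 387 [485. 270. 239.]
257 zmin rel 39.0 108 394 [483. 267. 239.]
263 zmin rel 44.0 102 400 [484. 266. 244.]
269 zmin rel 51.0 101 406 [484. 266. 251.]
275 zmin rel 58.0 101 413 [396. 285. 258.]
281 zmin rel 63.0 101 419 [395. 285. 262.]
287 zmin rel 68.0 101 419 [484. 266. 268.]
293 zmin rel 73.0 101 419 [483. 266. 273.]
299 zmin rel 77.0 101 419 [483. 265. 276.]
c cam [0.461 0.354 0.219] fwd [-0.058 -0.263 -0.963]
227 zmin rel 40.0 183 318 [414. 296.  50.]
233 zmin rel 40.0 176 326 [422. 290.  50.]
239 zmin rel 40.0 171 331 [421. 287.  51.]
245 zmin rel 41.0 166 336 [420. 284.  51.]
251 zmin rel 41.0 161 342 [468. 270.  52.]
257 zmin rel 40.0 155 347 [467. 266.  50.]
263 zmin rel 42.0 150 352 [467. 264.  53.]
269 zmin rel 50.0 145 357 [418. 275.  60.]
275 zmin rel 57.0 140 361 [419. 276.  68.]
281 zmin rel 63.0 101 419 [419. 276.  74.]
287 zmin rel 67.0 101 419 [467. 265.  78.]
293 zmin rel 74.0 101 419 [419. 276.  84.]
299 zmin rel 79.0 101 419 [467. 266.  90.]
```

View pics/z_c.png

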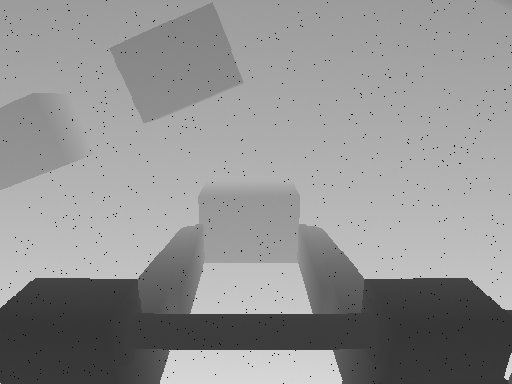

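Run:
```python
from h import *
o=ctrl.get_obs(); p=o["ee_pos"]
a=np.radians(-12.5); X=np.array([np.cos(a),np.sin(a)]);Y=np.array([np.sin(a),-np.cos(a)])
for c in("wrist","side","scene"):
    d=ctrl.get_image(c); W=cloud(d); P=W.reshape(-1,3)
    P=P[(np.hypot(P[:,0]-.445,P[:,1]-.28)<.1)]
    for lo,hi in((.044,.049),(.049,.055),(.055,.065),(.065,.085),(.085,.11)):
        Q=P[(P[:,2]>lo)&(P[:,2]<hi)]; 
        if len(Q)<3: continue
        L=np.c_[(Q[:,:2]-p[:2])@X,(Q[:,:2]-p[:2])@Y]*1000
        l=L[L[:,0]<0];r=L[L[:,0]>=0]
        for q in(l,r):
            if len(q)>2: print(c,lo,len(q),"x",np.percentile(q[:,0],[2,98]).round(0),"y",np.percentile(q[:,1],[2,98]).round(0))
```

```text
wrist 0.044 13 x [-33. -26.] y [-10.   9.]
wrist 0.044 18 x [24. 32.] y [-10.   9.]
wrist 0.049 137 x [-36. -26.] y [-10.   9.]
wrist 0.049 140 x [24. 35.] y [-11.   9.]
wrist 0.055 296 x [-38. -25.] y [-10.   9.]
wrist 0.055 305 x [24. 37.] y [-11.   9.]
wrist 0.065 805 x [-39. -25.] y [-11.   9.]
wrist 0.065 836 x [24. 38.] y [-11.   8.]
wrist 0.085 1748 x [-41. -25.] y [-11.   7.]
wrist 0.085 1746 x [24. 40.] y [-12.   7.]
side 0.044 3 x [-32. -27.] y [-8. -7.]
side 0.049 6 x [-36. -25.] y [-10.  -6.]
side 0.049 5 x [26. 32.] y [-9.  4.]
side 0.055 10 x [-37. -26.] y [-10.   3.]
side 0.055 20 x [26. 38.] y [-10.  12.]
side 0.065 33 x [-40. -26.] y [-10.   8.]
side 0.065 35 x [26. 40.] y [-11.  11.]
side 0.085 42 x [-42. -24.] y [-11.  -6.]
side 0.085 53 x [26. 41.] y [-10.   9.]
scene 0.044 3 x [-29. -23.] y [-7.  8.]
scene 0.049 10 x [-28. -20.] y [-8.  9.]
scene 0.049 7 x [22. 36.] y [1. 9.]
scene 0.055 16 x [-34. -22.] y [-7. 11.]
scene 0.055 15 x [28. 43.] y [-7.  9.]
scene 0.065 39 x [-38. -21.] y [-11.  11.]
scene 0.065 35 x [27. 43.] y [-9. 11.]
scene 0.085 45 x [-41. -21.] y [-9. 12.]
scene 0.085 40 x [27. 45.] y [-8. 12.]
```

All three cameras put the real fingertips about 38 mm above the reported TCP, at z≈0.048 when ee z≈0.010. So the fingers closed above the block, and the block hasn't moved. I'll correct for that offset: open, go down a further 3.7 cm, check, then close.

```bash
python3 -m handwheel '[[[0,0,0,0,0,0,8.5],[0,0,0,0,0,0,8.5],[0,0,0,0,0,0,8.5],[0,0,0,0,0,0,8.5],[0,0,1.5,0,0,0,8.5],[0,0,1,0,0,0,8.5],[0,0,1,0,0,0,8.5],[0,0,0,0,0,0,8.5]]]' 20
python3 - <<'E'
from h import *
o=ctrl.get_obs(); p=o["ee_pos"];print(p,o["force"].round(1))
a=np.radians(-12.5); X=np.array([np.cos(a),np.sin(a)]);Y=np.array([np.sin(a),-np.cos(a)])
d=ctrl.get_image("wrist"); W=cloud(d);cv2.imwrite("pics/d_wrist.png",d["img"][:,:,::-1])
v,u=np.where((W[...,2]>.005)&(np.hypot(W[...,0]-.445,W[...,1]-.28)<.09))
P=W[v,u]; L=np.c_[(P[:,:2]-p[:2])@X,(P[:,:2]-p[:2])@Y]*1000
for s in(-1,1):
    m=(L[:,0]*s>38)&(abs(L[:,1])<13); q=P[m]; print(s,np.percentile(q[:,2],[0,1,3,5,10]).round(4),L[m].min(0).round(0),L[m].max(0).round(0))
E
```

```text
time: 8.45
ee_pos: [0.4441, 0.2784, -0.0267]
ee_rot: [0.001, 0.994, -0.109, -0.001]
force: [0.6, 0.1, -0.2]
finger_gap: 0.085
[ 0.44405211  0.27844093 -0.02669445] [ 0.6  0.1 -0.2]
-1 [0.0113 0.0142 0.0186 0.0225 0.0315] [-61. -13.] [-42.  11.]
1 [0.0106 0.0138 0.0185 0.0224 0.0312] [ 41. -13.] [60. 12.]
```

View pics/d_wrist.png

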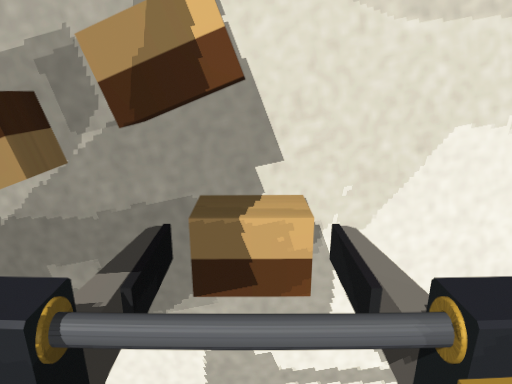

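The fingers now straddle the block, which is at (252,245), with the tips at about z=0.011. Closing.

```bash
python3 -m handwheel '[[[0,-0.25,0,0,0,0,8.5],[0,0,0,0,0,0,4.5],[0,0,0,0,0,0,4.5],[0,0,0,0,0,0,4.5],[0,0,0,0,0,0,4.5],[0,0,0,0,0,0,4.5],[0,0,0,0,0,0,4.5]]]' 20
python3 go.py .477 .029 .11 0.4
```

```text
time: 9.2
ee_pos: [0.446, 0.2817, -0.0246]
ee_rot: [0.0, 0.994, -0.109, 0.0]
force: [-0.9, -0.0, 3.0]
finger_gap: 0.0558
t 9.2 pos [ 0.446   0.2817 -0.0246] toolx ang -12.49 zaxis [ 0. -0. -1.]
shift in tool cm [  8.5   24.   -13.46] norm 28.8
turn deg [ 0.000e+00 -1.000e-02 -1.289e+01]
shift in target tool frame [  2.92  25.29 -13.46]
```

```bash
python3 -m handwheel '[[[0,0,-3,0,0,0,4.5],[0,0,-3,0,0,-6.45,4.5],[0,0,-3,0,0,-6.45,4.5],[0.42,3.6,0,0,0,0,4.5],[0.42,3.6,0,0,0,0,4.5],[0.42,3.6,0,0,0,0,4.5],[0.42,3.6,0,0,0,0,4.5],[0.42,3.6,0,0,0,0,4.5],[0.42,3.6,0,0,0,0,4.5],[0.42,3.6,0,0,0,0,4.5],[0,0,0,0,0,0,4.5]]]' 20
python3 - <<'E'
from h import *
from go import delta
d=ctrl.get_image("wrist"); W=cloud(d);cv2.imwrite("pics/e_wrist.png",d["img"][:,:,::-1])
o=ctrl.get_obs();p=o["ee_pos"]
m=(abs(W[...,0]-p[0])<.026)&(abs(W[...,1]-p[1])<.04)&(W[...,2]>.07)&(W[...,2]<.14)
z=np.median(W[m][:,2]); print("block top z",z,m.sum()); q=W[m&(abs(W[...,2]-z)<.005)]
print(cv2.minAreaRect(q[:,:2].astype(np.float32)*1000))
delta(.477,.029,.0,0.4)
E
```

```text
time: 10.3
ee_pos: [0.4772, 0.0239, 0.0646]
ee_rot: [0.001, 1.0, -0.001, -0.001]
force: [0.6, 0.5, -1.4]
finger_gap: 0.0556
block top z 0.12597631822191507 10768
((477.0219421386719, 23.849870681762695), (41.070709228515625, 51.98204040527344), 89.9901123046875)
t 10.35 pos [0.477  0.0271 0.0649] toolx ang 0.1 zaxis [-0.001 -0.001 -1.   ]
shift in tool cm [ 0.   -0.2   6.49] norm 6.49
turn deg [ 0.05  0.05 -0.3 ]
shift in target tool frame [-0.   -0.19  6.49]
```

View pics/e_wrist.png

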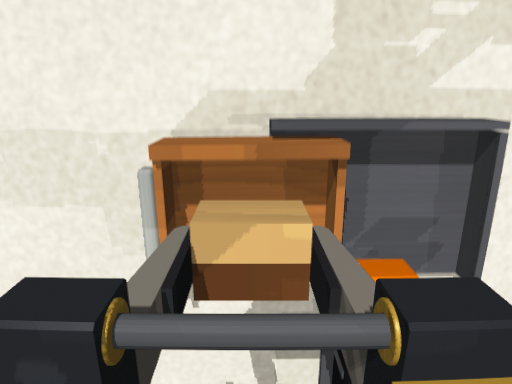

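```bash
python3 -m handwheel '[[[0,-0.1,2.5,0,0,0,4.5],[0,0,2.5,0,0,0,4.5],[0,0,1.5,0,0,0,4.5],[0,0,0.6,0,0,0,4.5],[0,0,0.3,0,0,0,4.5],[0,0,0,0,0,0,4.5]]]' 20
python3 - <<'E'
from h import *
o=ctrl.get_obs();p=o["ee_pos"];print(p,o["force"])
d=ctrl.get_image("wrist"); W=cloud(d)
m=(abs(W[...,0]-p[0])<.026)&(abs(W[...,1]-p[1])<.03)&(W[...,2]>.03)&(W[...,2]<.08)
print("block top z",np.median(W[m][:,2]))
E
```

```text
time: 10.95
ee_pos: [0.4774, 0.0315, -0.0085]
ee_rot: [-0.0, 1.0, 0.004, 0.0]
force: [-0.1, -0.5, -0.4]
finger_gap: 0.0559
[ 0.47742776  0.03146013 -0.00848763] [-0.09281884 -0.50652664 -0.41453559]
block top z 0.052904219626924265
```

```bash
python3 -m handwheel '[[[0,0.2,0.2,0,0,0,4.5],[0,0,0.15,0,0,0,4.5],[0,0,0,0,0,0,4.5]]]' 20
python3 - <<'E'
from h import *
o=ctrl.get_obs();p=o["ee_pos"];print(p,o["force"])
d=ctrl.get_image("wrist"); W=cloud(d)
m=(abs(W[...,0]-p[0])<.026)&(abs(W[...,1]-p[1])<.03)&(W[...,2]>.03)&(W[...,2]<.08)
z=np.median(W[m][:,2]);print("block top z",z)
q=W[m&(abs(W[...,2]-z)<.005)]
print(cv2.minAreaRect(q[:,:2].astype(np.float32)*1000))
cv2.imwrite("pics/f_wrist.png",d["img"][:,:,::-1])
E
```

```text
time: 11.3
ee_pos: [0.4773, 0.0286, -0.0121]
ee_rot: [0.0, 1.0, 0.003, 0.0]
force: [-0.2, 0.0, -1.2]
finger_gap: 0.0561
[ 0.47726445  0.0286326  -0.01211433] [-0.22369274  0.02347731 -1.1987581 ]
block top z 0.049371193151499224
((477.2657470703125, 33.077003479003906), (51.988216400146484, 51.10524368286133), 0.02418808825314045)
```

View pics/f_wrist.png

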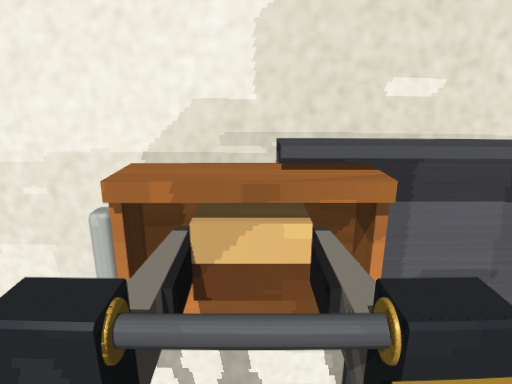

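```bash
python3 -m handwheel '[[[0,0,0.1,0,0,0,5.8],[0,0,0,0,0,0,7.2],[0,0,0,0,0,0,7.2],[0,0,0,0,0,0,7.2],[0,0,-1,0,0,0,7.2],[0,0,-2,0,0,0,7.2],[0,0,-3,0,0,0,7.2],[0,0,-4,0,0,0,7.2]]]' 20
python3 - <<'E'
from h import *
o=ctrl.get_obs();print(o["joint_pos"].round(2))
d=ctrl.get_image("wrist"); W=cloud(d)
m=(abs(W[...,0]-.477)<.045)&(abs(W[...,1]-.028)<.028)&(abs(W[...,2]-.0485)<.004)
print(cv2.minAreaRect(W[m][:,:2].astype(np.float32)*1000),np.median(W[m][:,2]))
cv2.imwrite("pics/g_wrist.png",d["img"][:,:,::-1])
E
```

```text
time: 12.15
ee_pos: [0.4759, 0.0291, 0.0874]
ee_rot: [-0.0, 1.0, 0.004, -0.001]
force: [-0.3, -0.8, -0.0]
finger_gap: 0.0721
[ 0.52  0.43 -0.78  2.05  0.41  0.82 -0.49]
((476.4864501953125, 28.33367156982422), (56.11115264892578, 40.512413024902344), 0.40514326095581055) 0.04905947823462789
```

View pics/g_wrist.png

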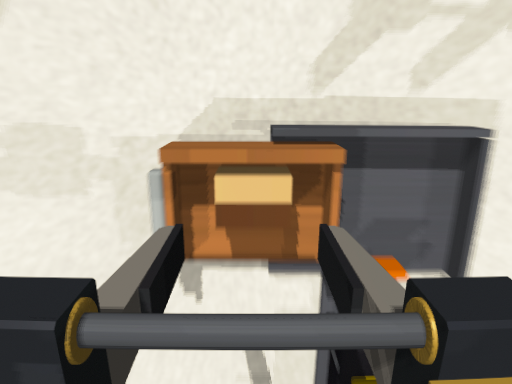

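```bash
python3 -m handwheel '[[[0,0,-0.5,0,0,8.15,3],[0,0,-0.5,0,0,8.15,0],[0,0,0,0,0,8.15,0],[0,0,0,0,0,8.15,0],[0,0,0,0,0,8.15,0],[0,0,0,0,0,8.15,0],[0,0,0,0,0,8.15,0],[0,0,0,0,0,8.15,0],[0,0,0,0,0,8.15,0],[0,0,0,0,0,8.15,0],[0,0,0,0,0,8.15,0],[0.5,2.65,0,0,0,0,0],[0.5,2.65,0,0,0,0,0],[0.5,2.65,0,0,0,0,0],[0.4,2.65,0,0,0,0,0],[0,0,0,0,0,0,0]]]' 20
python3 go.py .372 .011 -.014 -89.6
```

```text
time: 13.8
ee_pos: [0.368, 0.0078, 0.0968]
ee_rot: [0.001, 0.712, -0.702, -0.0]
force: [0.6, 0.1, 0.8]
finger_gap: 0.0002
t 13.8 pos [0.368  0.0078 0.0968] toolx ang -89.24 zaxis [-0.002 -0.002 -1.   ]
shift in tool cm [-0.34 -0.43 11.08] norm 11.09
turn deg [ 0.12 -0.1   0.36]
shift in target tool frame [-0.32 -0.4  11.08]
```

```bash
python3 -m handwheel '[[[-0.3,-0.2,3,0,0,0.3,0],[0,0,3,0,0,0,0],[0,0,3,0,0,0,0],[0,0,1.5,0,0,0,0],[0,0,0.6,0,0,0,0],[0,0,0,0,0,0,0]]]' 20
python3 - <<'E'
from h import *
from go import delta
delta(.372,.011,-.014,-89.6); print(ctrl.get_obs()["joint_pos"].round(2))
d=ctrl.get_image("side")
cv2.imwrite("pics/h_side.png",cv2.resize(d["img"][130:260,200:400,::-1],None,fx=4,fy=4))
E
```

```text
time: 14.4
ee_pos: [0.3737, 0.0119, -0.0145]
ee_rot: [0.0, 0.71, -0.704, -0.0]
force: [1.0, -0.1, 0.6]
finger_gap: 0.0001
t 14.4 pos [ 0.3737  0.0119 -0.0145] toolx ang -89.5 zaxis [-0.001  0.    -1.   ]
shift in tool cm [ 0.09  0.17 -0.05] norm 0.2
turn deg [0.04 0.02 0.1 ]
shift in target tool frame [ 0.09  0.17 -0.05]
[ 0.2   0.41 -0.36  2.35  0.35  0.43 -2.02]
```

View pics/h_side.png

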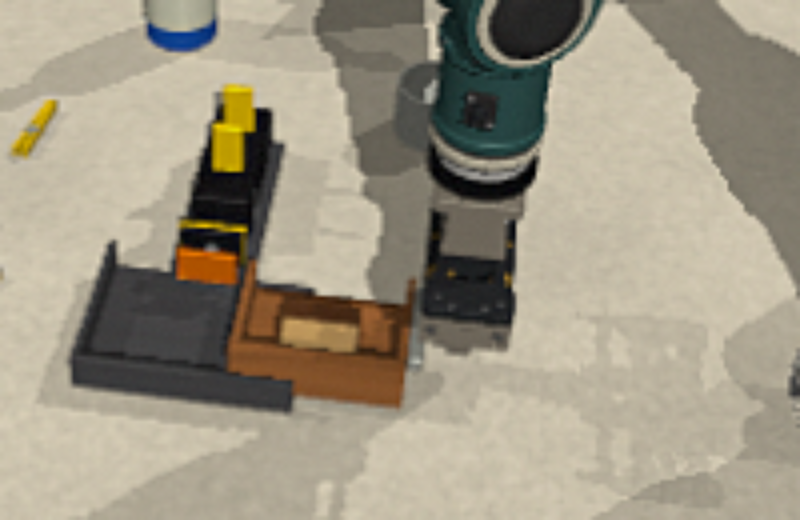

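```bash
python3 -m handwheel '[[[0,-0.4,0,0,0,0,0],[0,-0.6,0,0,0,0,0],[0,-0.6,0,0,0,0,0],[0,-0.7,0,0,0,0,0],[0,-0.7,0,0,0,0,0],[0,-0.7,0,0,0,0,0],[0,-0.7,0,0,0,0,0],[0,-0.7,0,0,0,0,0],[0,-0.7,0,0,0,0,0],[0,-0.7,0,0,0,0,0],[0,-0.7,0,0,0,0,0],[0,-0.7,0,0,0,0,0],[0,-0.7,0,0,0,0,0],[0,-0.7,0,0,0,0,0],[0,-0.7,0,0,0,0,0],[0,-0.7,0,0,0,0,0],[0,-0.4,0,0,0,0,0],[0,0,0,0,0,0,0]]]' 20
python3 go.py .489 .011 -.014 -89.6; python3 -c "
from plant import ctrl;print(ctrl.get_obs()['force'])"
```

```text
time: 16.25
ee_pos: [0.4858, 0.0129, -0.0142]
ee_rot: [-0.001, 0.71, -0.704, 0.0]
force: [-0.4, 0.2, -0.6]
finger_gap: 0.0004
t 16.25 pos [ 0.4858  0.0129 -0.0142] toolx ang -89.53 zaxis [ 0.002  0.001 -1.   ]
shift in tool cm [ 0.19 -0.32 -0.01] norm 0.38
turn deg [-0.11  0.05  0.07]
shift in target tool frame [ 0.19 -0.32 -0.02]
[-0.41668575  0.19159128 -0.63499822]
```

```bash
python3 -m handwheel '[[[0,-0.2,0,0,0,0,0],[0,-0.2,0,0,0,0,0],[0,-0.2,0,0,0,0,0],[0,-0.1,0,0,0,0,0],[0,0,0,0,0,0,0]]]' 20
python3 -c "
from plant import ctrl;print(ctrl.get_obs()['force'])"
```

```text
time: 16.75
ee_pos: [0.4885, 0.0128, -0.0146]
ee_rot: [0.002, 0.71, -0.704, -0.002]
force: [-7.7, 0.9, 6.3]
finger_gap: 0.0003
[-7.71812836  0.86110236  6.29687928]
```

```bash
python3 -m handwheel '[[[0,-0.2,0,0,0,0,0],[0,0,0,0,0,0,0],[0,0,0,0,0,0,0]]]' 20
python3 -c "
from plant import ctrl;print(ctrl.get_obs()['force'])"
python3 -m handwheel '[[[0,0.5,0,0,0,0,0],[0,1.5,0,0,0,0,0],[0,0,-4,0,0,0,2],[0,0,-4,0,0,0,5],[0,0,-4,0,0,0,8],[0,0,-2,0,0,0,8]]]' 20
python3 - <<'E'
from h import *
from fitj import fit
A=[]
for c in("scene","side"):
    d=ctrl.get_image(c); W=cloud(d); A.append(W)
    cv2.imwrite(f"pics/i_{c}.png",cv2.resize(d["img"][130:270,160:340,::-1],None,fx=4,fy=4))
print(fit([A[1]],(.577,-.0365,.008,.0,.011)))
r=fit(A,(.577,-.0365,.008,.0,.011));print(r[0].round(4),r[1])
E
```

```text
time: 17.05
ee_pos: [0.4884, 0.0127, -0.0148]
ee_rot: [0.004, 0.71, -0.704, -0.003]
force: [-11.1, -0.2, 9.7]
finger_gap: 0.0003
[-11.137238    -0.16277095   9.70493488]
time: 17.65
ee_pos: [0.4761, 0.0126, 0.1294]
ee_rot: [-0.002, 0.71, -0.704, 0.003]
force: [0.3, -0.0, -0.2]
finger_gap: 0.0304
(array([ 5.78634787e-01, -3.71145787e-02,  4.40827811e-03,  2.47775161e-04,
        1.18382751e-02]), np.float64(1.5127086184864353), 1324)
[ 5.771e-01 -3.670e-02  5.500e-03 -1.000e-04  1.150e-02] 1.1533820990310844
```

View pics/i_side.png

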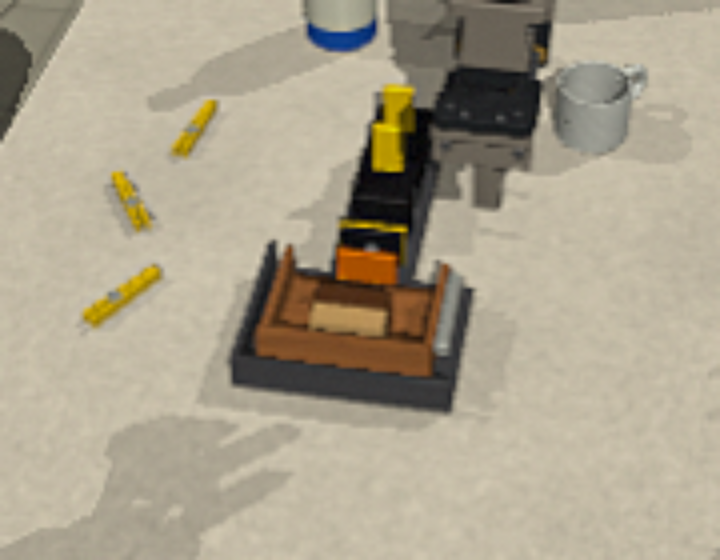

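View pics/i_scene.png

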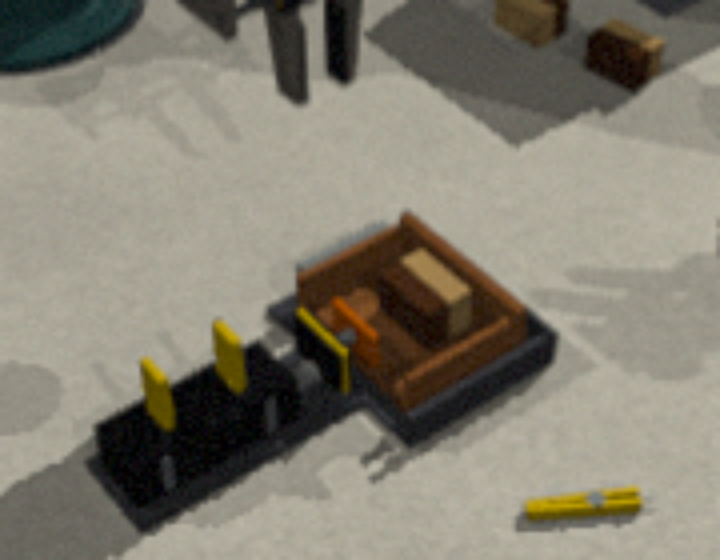

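```bash
python3 -m handwheel '[[[3.5,-2,0,0,0,0,8.4],[3.5,-2,0,0,0,0,8.4],[3.5,-2,0,0,0,0,8.4],[3.5,-2,0,0,0,0,8.4],[3.4,-2,0,0,0,0,8.4],[0,0,0,0,0,0,8.4]]]' 15
python3 go.py .578 -.1617 .020 -89.6
```

```text
time: 18.35
ee_pos: [0.5761, -0.1672, 0.124]
ee_rot: [0.001, 0.707, -0.707, 0.001]
force: [-0.5, -0.2, -0.5]
finger_gap: 0.0835
t 18.35 pos [ 0.5761 -0.1672  0.124 ] toolx ang -89.97 zaxis [ 0.    -0.002 -1.   ]
shift in tool cm [-0.57 -0.18 10.4 ] norm 10.41
turn deg [-0.03 -0.12 -0.37]
shift in target tool frame [-0.54 -0.19 10.4 ]
```

```bash
python3 -m handwheel '[[[-0.5,-0.1,0,0,0,-0.3,8.4],[0,0,2,0,0,0,8.4],[0,0,0,0,0,0,8.4]]]' 15
python3 - <<'E'
from h import *
from go import delta
o=ctrl.get_obs();p=o["ee_pos"]
d=ctrl.get_image("wrist");W=cloud(d)
cv2.imwrite("pics/j_wrist.png",d["img"][:,:,::-1])
P=W.reshape(-1,3)
# tabs
m=(P[:,2]>.065)&(P[:,2]<.099)&(abs(P[:,0]-.578)<.025)&(abs(P[:,1]+.162)<.036);q=P[m]
print("tabs",np.percentile(q,[1,50,99],axis=0).round(4) if len(q) else 0)
# fingers low part
zt=p[2]+.038
m=(P[:,2]>zt-.004)&(P[:,2]<zt+.03)&(abs(P[:,0]-p[0])<.03);q=P[m]
for s in(-1,1):
    k=q[(q[:,1]-p[1])*s>0]; print("finger",s,np.percentile(k,[1,99],axis=0).round(4))
delta(.578,-.1617,.020,-89.6)
E
```

```text
time: 18.65
ee_pos: [0.5735, -0.1531, 0.1033]
ee_rot: [0.001, 0.713, -0.701, -0.002]
force: [-1.4, 0.3, -0.4]
finger_gap: 0.0844
tabs [[ 0.5655 -0.1915  0.0658]
 [ 0.5807 -0.184   0.097 ]
 [ 0.5907 -0.1305  0.0989]]
finger -1 [[ 0.5643 -0.2075  0.1416]
 [ 0.5845 -0.1944  0.171 ]]
finger 1 [[ 0.5631 -0.1113  0.142 ]
 [ 0.5829 -0.0974  0.171 ]]
t 18.7 pos [ 0.5743 -0.1536  0.1045] toolx ang -89.08 zaxis [-0.003  0.001 -1.   ]
shift in tool cm [ 0.83 -0.38  8.45] norm 8.5
turn deg [0.17 0.08 0.52]
shift in target tool frame [ 0.81 -0.36  8.45]
```

View pics/j_wrist.png

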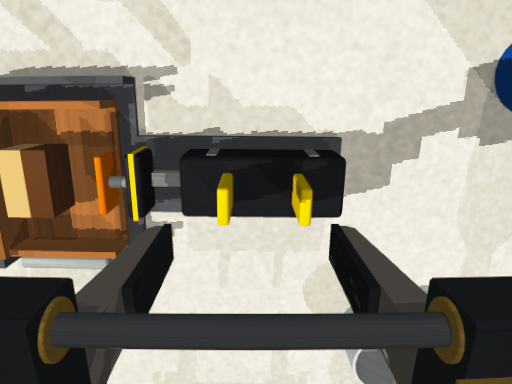

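```bash
python3 -m handwheel '[[[0.8,-0.4,0,0,0,0.3,8.4],[0,0,0,0,0,0,8.4],[0,0,1,0,0,0,8.4],[0,0,0,0,0,0,8.4]]]' 15
python3 - <<'E'
from h import *
from go import delta
o=ctrl.get_obs();p=o["ee_pos"]
d=ctrl.get_image("wrist");W=cloud(d)
P=W.reshape(-1,3)
zt=p[2]+.038
m=(P[:,2]>zt-.004)&(P[:,2]<zt+.03)&(abs(P[:,0]-p[0])<.03);q=P[m]
for s in(-1,1):
    k=q[(q[:,1]-p[1])*s>0]; print("finger",s,np.percentile(k,[1,99],axis=0).round(4))
delta(.578,-.1617,.020,-89.6)
E
```

```text
time: 19.1
ee_pos: [0.5789, -0.1637, 0.0946]
ee_rot: [0.001, 0.71, -0.704, -0.001]
force: [-0.2, 0.1, -0.7]
finger_gap: 0.0842
finger -1 [[ 0.5694 -0.2182  0.1331]
 [ 0.5893 -0.2049  0.1624]]
finger 1 [[ 0.5688 -0.1217  0.1333]
 [ 0.5886 -0.1078  0.1624]]
t 19.15 pos [ 0.5792 -0.1636  0.095 ] toolx ang -89.53 zaxis [-0.001  0.    -1.   ]
shift in tool cm [-0.19  0.1   7.5 ] norm 7.51
turn deg [0.08 0.02 0.07]
shift in target tool frame [-0.19  0.11  7.5 ]
```

```bash
python3 -m handwheel '[[[-0.2,0.1,0,0,0,0,8.4],[0,0,2.5,0,0,0,8.4],[0,0,2.5,0,0,0,8.4],[0,0,1.6,0,0,0,8.4],[0,0,0.8,0,0,0,8.4],[0,0,0,0,0,0,8.4]]]' 15
python3 go.py .578 -.1615 .020 -89.6
python3 - <<'E'
from h import *
d=ctrl.get_image("wrist")
cv2.imwrite("pics/k_wrist.png",d["img"][:,:,::-1])
E
```

```text
time: 19.75
ee_pos: [0.5783, -0.1614, 0.0209]
ee_rot: [0.0, 0.71, -0.704, -0.001]
force: [0.3, 0.0, 0.3]
finger_gap: 0.0841
t 19.75 pos [ 0.5783 -0.1614  0.0209] toolx ang -89.52 zaxis [-0.002  0.001 -1.   ]
shift in tool cm [0.   0.03 0.09] norm 0.09
turn deg [0.1  0.03 0.08]
shift in target tool frame [0.   0.03 0.09]
```

View pics/k_wrist.png

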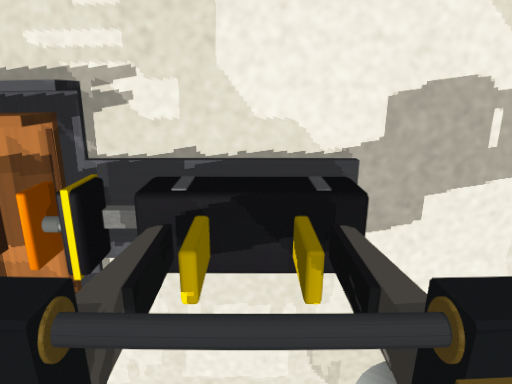

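The fingers straddle the tabs, which are at (196,258) and (308,258). First stroke, then a check.

```bash
python3 -m handwheel '[[[0,0,0,0,0,0,3.7],[0,0,0,0,0,0,3.7],[0,0,0,0,0,0,3.7],[0,0,0,0,0,0,3.7],[0,0,0,0,0,0,3.7],[0,0,0,0,0,0,3.7]]]' 15
cat > jaw.py <<'E'
from h import *
# estimates from side+scene of jaw/pad/block positions in the clamp frame (mm)
X0,Y0,A=.5771,-.0367,.0055
def run(tag=None):
    c,s=np.cos(A),np.sin(A)
    for cam in("side","scene"):
        d=ctrl.get_image(cam);W=cloud(d)
        if tag: cv2.imwrite(f"pics/{tag}_{cam}.png",cv2.resize(d["img"][140:270,170:320,::-1],None,fx=5,fy=4.6,interpolation=cv2.INTER_CUBIC))
        L=np.dstack([(W[...,0]-X0)*c+(W[...,1]-Y0)*s,-(W[...,0]-X0)*s+(W[...,1]-Y0)*c,W[...,2]])*1000
        hsv=cv2.cvtColor(d["img"],cv2.COLOR_RGB2HSV).astype(int); H,S,V=hsv[...,0],hsv[...,1],hsv[...,2]
        box=(abs(L[...,0])<30)&(L[...,1]>-45)&(L[...,1]<95)
        org=box&(L[...,2]>20)&(L[...,2]<52)&(H>=5)&(H<=13)&(S>225)&(V>120)
        yel=box&(L[...,2]>44)&(L[...,2]<56)&(H>=20)&(H<=32)&(S>150)
        blk=box&(abs(L[...,2]-49)<4)&(L[...,1]>20)&(abs(L[...,0])<24)&~yel&~org
        for n,m in(("pad",org),("jawband",yel),("block top",blk)):
            q=L[m]
            if len(q)>3: print(cam,n,len(q),"y pct5,50,95",np.percentile(q[:,1],[5,50,95]).round(1))
if __name__=="__main__":
    import sys; o=ctrl.get_obs(); print(round(float(o["time"]),2),"gap",o["finger_gap"],o["force"].round(1)); run(sys.argv[1] if len(sys.argv)>1 else None)
E
python3 jaw.py l
```

```text
time: 20.4
ee_pos: [0.5794, -0.1616, 0.0224]
ee_rot: [-0.0, 0.71, -0.704, 0.0]
force: [-1.3, 1.3, 3.8]
finger_gap: 0.0386
20.4 gap 0.038627257972370904 [-1.3  1.3  3.8]
side jawband 26 y pct5,50,95 [-20.8 -13.9 -10.8]
side block top 165 y pct5,50,95 [46.9 68.  86.1]
scene jawband 56 y pct5,50,95 [-17.8 -13.7  -9.4]
scene block top 168 y pct5,50,95 [46.7 65.  84. ]
```

View pics/l_scene.png

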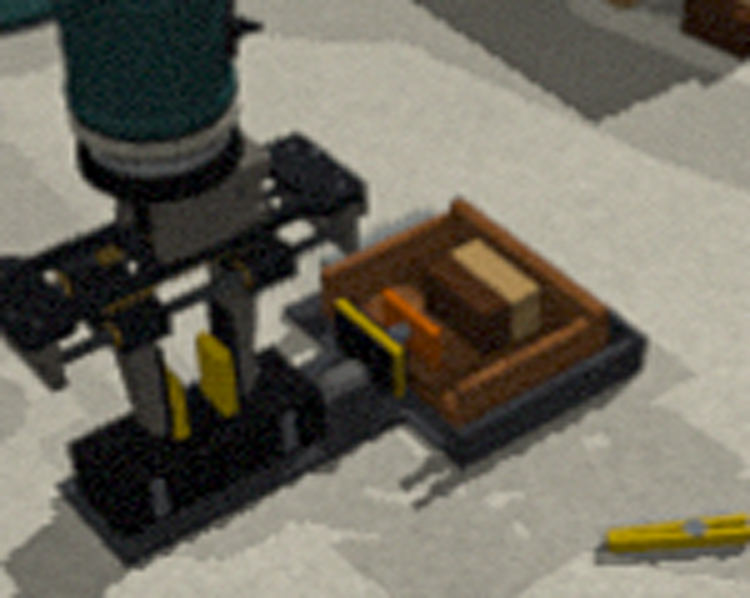

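```bash
sed -i 's/(S>225)&(V>120)/(S>190)\&(V>110)/' jaw.py; python3 -m handwheel '[[[0,0,0,0,0,0,7],[0,0,0,0,0,0,7],[0,0,0,0,0,0,7],[0,0,0,0,0,0,7],[0,0,0,0,0,0,7],[0,0,0,0,0,0,3.7],[0,0,0,0,0,0,3.7],[0,0,0,0,0,0,3.7],[0,0,0,0,0,0,3.7],[0,0,0,0,0,0,3.7],[0,0,0,0,0,0,7],[0,0,0,0,0,0,7],[0,0,0,0,0,0,7],[0,0,0,0,0,0,7],[0,0,0,0,0,0,7],[0,0,0,0,0,0,3.7],[0,0,0,0,0,0,3.7],[0,0,0,0,0,0,3.7],[0,0,0,0,0,0,3.7],[0,0,0,0,0,0,3.7]]]' 15
python3 jaw.py m
```

```text
time: 22.5
ee_pos: [0.5795, -0.1616, 0.0222]
ee_rot: [-0.0, 0.71, -0.704, 0.0]
force: [0.0, 1.0, 3.9]
finger_gap: 0.0379
22.5 gap 0.03786810205242392 [0.  1.  3.9]
side pad 5 y pct5,50,95 [28.5 39.  41.6]
side jawband 27 y pct5,50,95 [ 4.8  9.8 17.8]
side block top 189 y pct5,50,95 [39.8 63.7 86. ]
scene pad 4 y pct5,50,95 [37.9 38.5 41. ]
scene jawband 56 y pct5,50,95 [ 6.2 10.6 15.6]
scene block top 204 y pct5,50,95 [37.8 61.2 84.2]
```

View pics/m_scene.png

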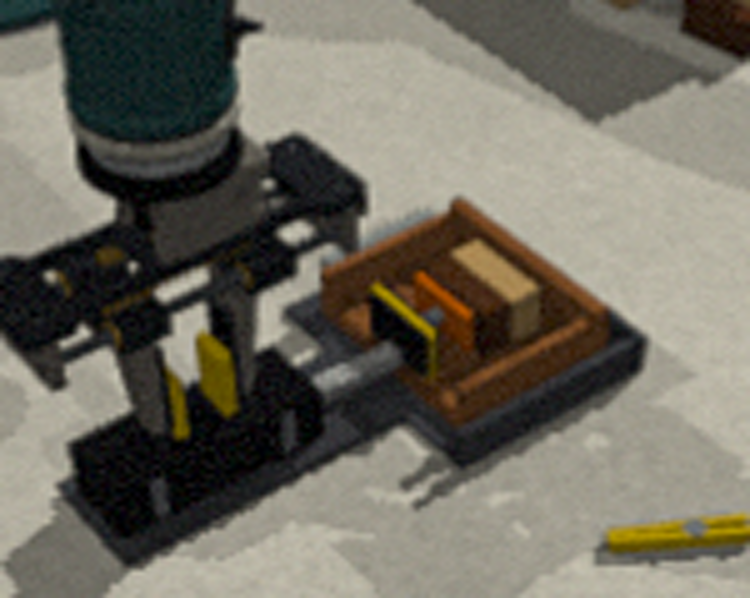

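```bash
python3 -m handwheel '[[[0,0,0,0,0,0,7],[0,0,0,0,0,0,7],[0,0,0,0,0,0,7],[0,0,0,0,0,0,7],[0,0,0,0,0,0,7],[0,0,0,0,0,0,3.7],[0,0,0,0,0,0,3.7],[0,0,0,0,0,0,3.7],[0,0,0,0,0,0,3.7],[0,0,0,0,0,0,3.7]]]' 15
python3 jaw.py n
```

```text
time: 23.6
ee_pos: [0.5781, -0.1616, 0.0213]
ee_rot: [0.0, 0.71, -0.704, -0.001]
force: [-2.1, 0.4, -2.6]
finger_gap: 0.0374
23.6 gap 0.03739418792523545 [-2.1  0.4 -2.6]
side pad 6 y pct5,50,95 [28.1 47.  50.3]
side jawband 28 y pct5,50,95 [17.6 21.6 25.8]
side block top 209 y pct5,50,95 [26.7 66.6 90.6]
scene jawband 53 y pct5,50,95 [17.  21.8 26.9]
scene block top 206 y pct5,50,95 [45.7 67.9 91.1]
```

View pics/n_scene.png

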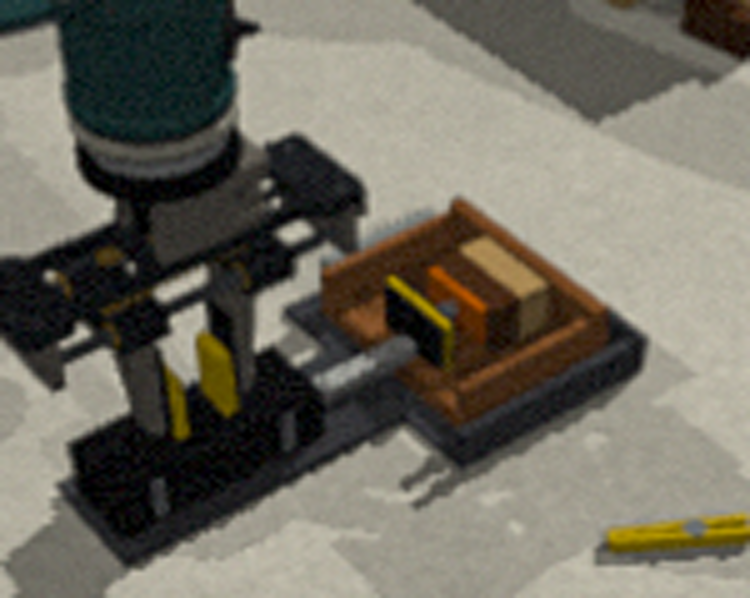

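View pics/n_side.png

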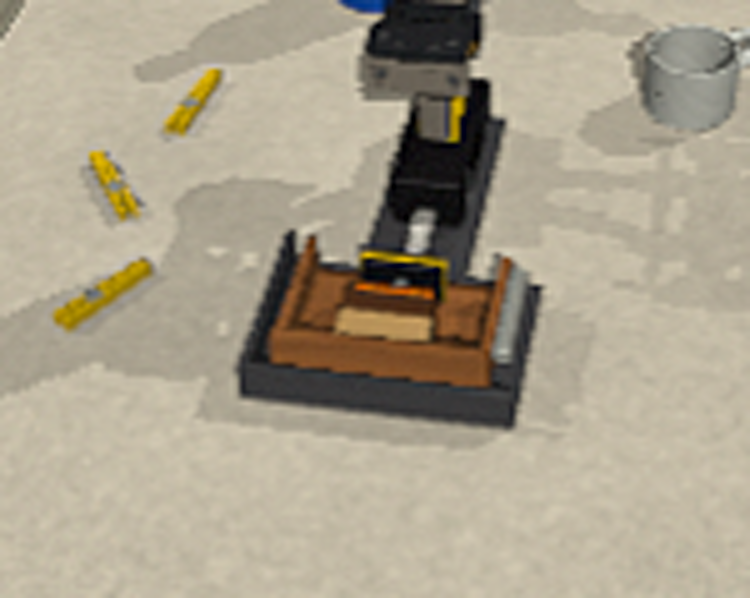

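```bash
python3 -m handwheel '[[[0,0,0,0,0,0,7],[0,0,0,0,0,0,7],[0,0,0,0,0,0,7],[0,0,0,0,0,0,7],[0,0,0,0,0,0,7],[0,0,0,0,0,0,5],[0,0,0,0,0,0,4.7],[0,0,0,0,0,0,4.4],[0,0,0,0,0,0,4.4],[0,0,0,0,0,0,4.4],[0,0,0,0,0,0,4.4]]]' 20
python3 jaw.py o
```

```text
time: 24.8
ee_pos: [0.5796, -0.1617, 0.0223]
ee_rot: [-0.0, 0.71, -0.704, 0.001]
force: [1.2, 2.0, 4.4]
finger_gap: 0.0436
24.8 gap 0.04360900538967551 [1.2 2.  4.4]
side pad 4 y pct5,50,95 [49.2 53.2 56.3]
side jawband 30 y pct5,50,95 [22.2 28.1 31.5]
side block top 188 y pct5,50,95 [32.5 68.7 92.2]
scene pad 5 y pct5,50,95 [49.4 50.  54.8]
scene jawband 53 y pct5,50,95 [23.2 27.1 31.8]
scene block top 206 y pct5,50,95 [22.3 68.8 92. ]
```

View pics/o_scene.png

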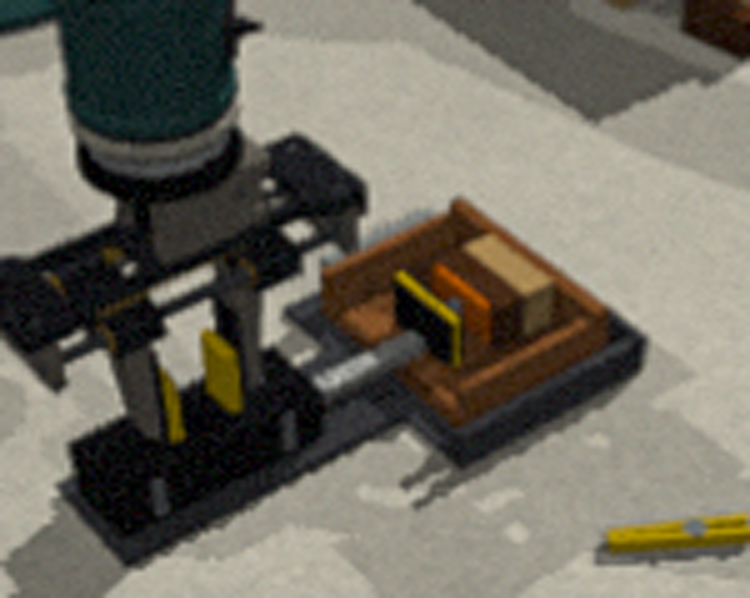

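View pics/o_side.png

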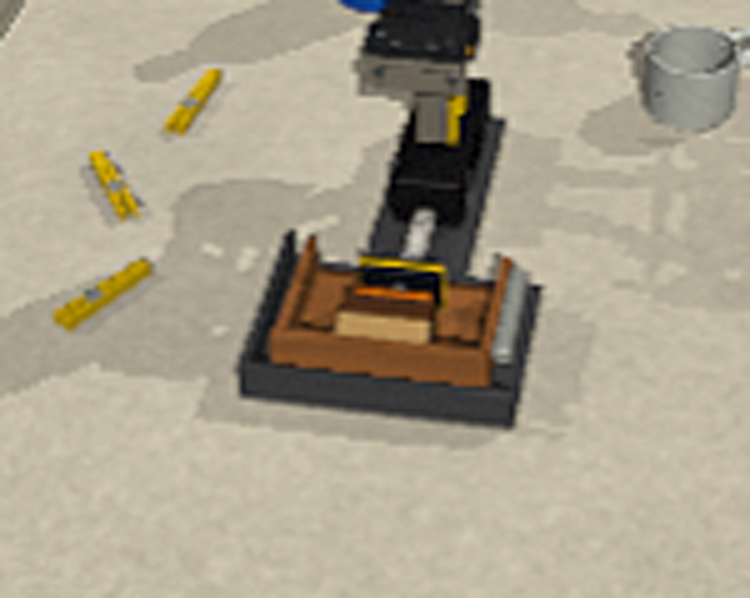

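```bash
python3 -m handwheel '[[[0,0,0,0,0,0,4.2],[0,0,0,0,0,0,4.0],[0,0,0,0,0,0,4.0],[0,0,0,0,0,0,4.0],[0,0,0,0,0,0,4.0]]]' 20
python3 jaw.py p
python3 - <<'E'
from h import *
for t in "imnop":
    im=cv2.imread(f"pics/{t}_scene.png")
    h=cv2.cvtColor(im,cv2.COLOR_BGR2HSV).astype(int)
    H,S,V=h[...,0],h[...,1],h[...,2]
    R=np.s_[250:400,330:560]
    o=(H[R]>=5)&(H[R]<=11)&(S[R]>200)&(V[R]>150); y=(H[R]>=20)&(H[R]<=32)&(S[R]>180)&(V[R]>110)
    f=lambda m:(np.argwhere(m).mean(0).round(1)[::-1]+[330,250],m.sum())
    print(t,"orange",f(o),"yellow",f(y))
E
```

```text
time: 25.4
ee_pos: [0.5796, -0.1617, 0.0223]
ee_rot: [-0.0, 0.71, -0.704, 0.001]
force: [2.0, 1.5, 5.3]
finger_gap: 0.04
25.4 gap 0.03997236220329423 [2.  1.5 5.3]
side jawband 26 y pct5,50,95 [24.  27.9 32.3]
side block top 195 y pct5,50,95 [33.2 68.3 92.1]
scene jawband 56 y pct5,50,95 [23.5 27.5 32.9]
scene block top 208 y pct5,50,95 [22.7 68.7 92.9]
i orange (array([nan, nan]), np.int64(0)) yellow (array([337.5, 345.5]), np.int64(146))
m orange (array([nan, nan]), np.int64(0)) yellow (array([403.8, 309.7]), np.int64(695))
n orange (array([nan, nan]), np.int64(0)) yellow (array([419.4, 302.1]), np.int64(680))
o orange (array([nan, nan]), np.int64(0)) yellow (array([427., 297.]), np.int64(670))
p orange (array([nan, nan]), np.int64(0)) yellow (array([428.3, 297.1]), np.int64(667))<stdin>:8: RuntimeWarning: Mean of empty slice.
  ret = um.true_divide(
```

View pics/p_scene.png

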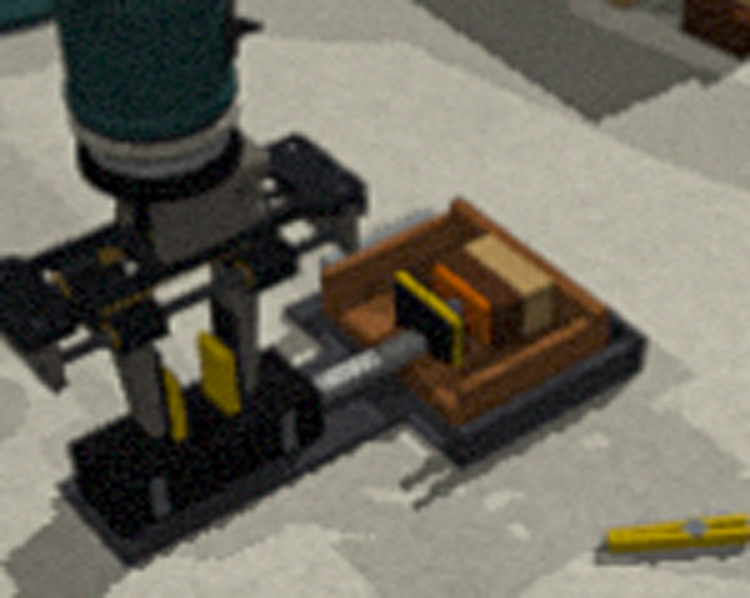

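Run:
```python
from h import *
X0,Y0,A=.5771,-.0367,.0055
c,s=np.cos(A),np.sin(A)
d=ctrl.get_image("scene")
R=np.array([[c,-s,0],[s,c,0],[0,0,1]])
def P(*pts): return proj(d,(np.array(pts,float)/1000)@R.T+[X0,Y0,0])
off=np.array([170,140]);sc=np.array([5,4.6])
im=cv2.resize(d["img"][140:270,170:320,::-1],None,fx=5,fy=4.6,interpolation=cv2.INTER_CUBIC)
big=cv2.resize(d["img"][170:240,230:300,::-1],None,fx=10,fy=8,interpolation=cv2.INTER_CUBIC)
def draw(box,col):
    x0,x1,y0,y1,z=box
    q=P([x0,y0,z],[x1,y0,z],[x1,y1,z],[x0,y1,z])
    q=((q+.5-[230,170])*[10,8]-.5).round().astype(int)
    cv2.polylines(big,[q.reshape(-1,1,2)],True,col,1)
draw((-28,28,55,95,48),(255,255,255))
draw((-24,24,49,55,48),(0,255,0))
adv=63
draw((-26,26,adv-42,adv-28,51),(255,0,255))
draw((-66,66,95,105,48),(255,255,0))
cv2.imwrite("pics/q_big.png",big[:,:])
h=cv2.cvtColor(d["img"],cv2.COLOR_RGB2HSV)
for y in range(48,60): 
    q=P([20,y-2,48],[0,y-2,48],[-15,y-2,48]).round().astype(int)
```

```text
(no output)
```

View pics/q_big.png

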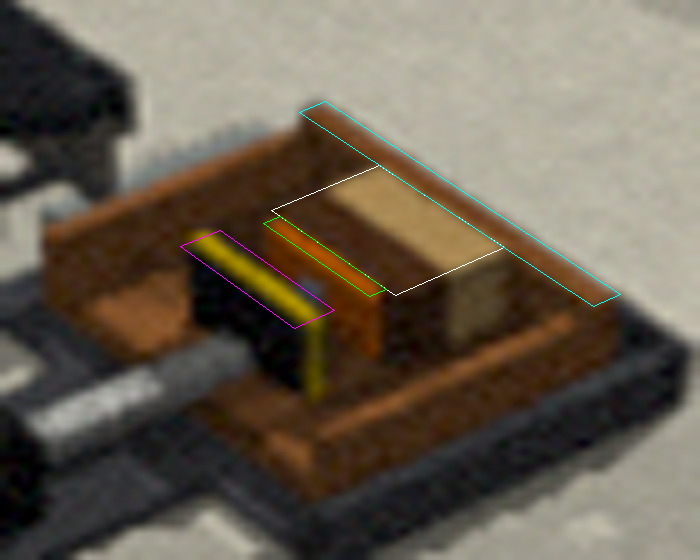

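Projecting the model puts the block against the fence, the jaw at about 63 mm and the pad pressed about 4 mm. One more partial stroke should centre that in the good range.

```bash
python3 -m handwheel '[[[0,0,0,0,0,0,7],[0,0,0,0,0,0,7],[0,0,0,0,0,0,7],[0,0,0,0,0,0,7],[0,0,0,0,0,0,7],[0,0,0,0,0,0,5.8],[0,0,0,0,0,0,5.4],[0,0,0,0,0,0,5.2],[0,0,0,0,0,0,5.2],[0,0,0,0,0,0,5.2]]]' 20
cat > ov.py <<'E'
import sys
from h import *
X0,Y0,A=.5771,-.0367,.0055
c,s=np.cos(A),np.sin(A); R=np.array([[c,-s,0],[s,c,0],[0,0,1]])
tag,adv=sys.argv[1],float(sys.argv[2])
for cam,(u0,v0,w,h) in {"scene":(240,180,50,45),"side":(225,190,65,45)}.items():
    d=ctrl.get_image(cam); f=12
    big=cv2.resize(d["img"][v0:v0+h,u0:u0+w,::-1],None,fx=f,fy=f,interpolation=cv2.INTER_CUBIC)
    def draw(x0,x1,y0,y1,z,col):
        q=proj(d,(np.array([[x0,y0,z],[x1,y0,z],[x1,y1,z],[x0,y1,z]],float)/1000)@R.T+[X0,Y0,0])
        cv2.polylines(big,[((q+.5-[u0,v0])*f-.5).round().astype(int).reshape(-1,1,2)],True,col,1)
    draw(-28,28,55,95,48,(255,255,255)); draw(-26,26,adv-42,adv-28,51,(255,0,255)); draw(-66,66,95,105,48,(255,255,0))
    cv2.imwrite(f"pics/{tag}_{cam}.png",big)
E
python3 jaw.py r; python3 ov.py s 65
```

```text
time: 26.55
ee_pos: [0.578, -0.1617, 0.0213]
ee_rot: [0.0, 0.71, -0.704, -0.001]
force: [-1.9, 1.4, -3.4]
finger_gap: 0.052
26.55 gap 0.05200110278976007 [-1.9  1.4 -3.4]
side pad 5 y pct5,50,95 [49.6 53.1 54.9]
side jawband 28 y pct5,50,95 [23.1 27.4 32.5]
side block top 203 y pct5,50,95 [32.5 69.  92.4]
scene jawband 53 y pct5,50,95 [24.  28.5 33.2]
scene block top 205 y pct5,50,95 [23.3 69.8 91.9]
```

View pics/s_scene.png

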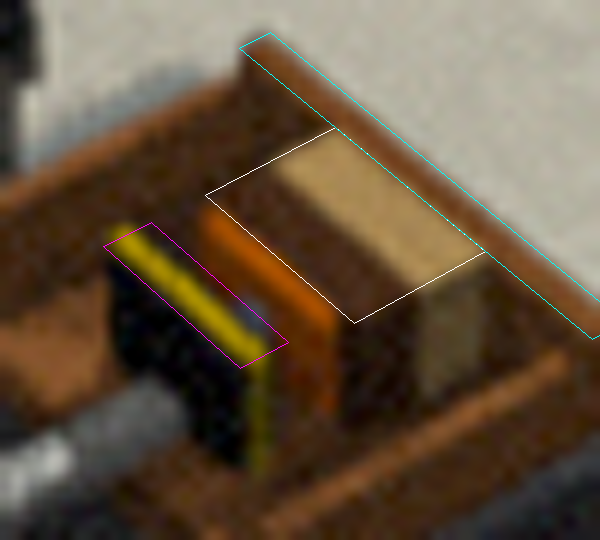

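View pics/s_side.png

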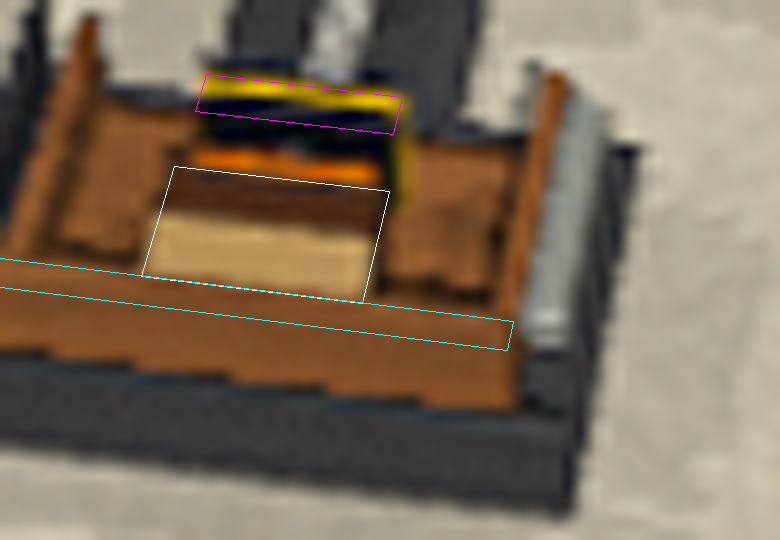

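View pics/r_scene.png

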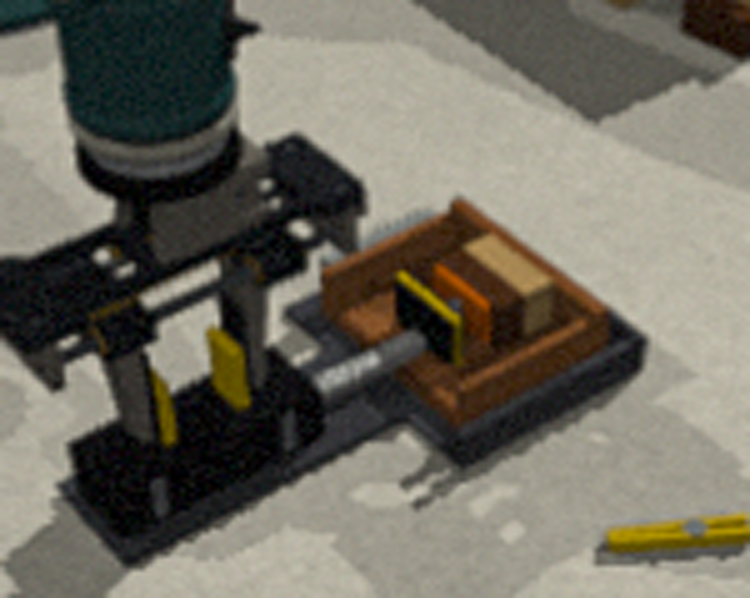

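Run:
```python
from h import *
X0,Y0,A=.5771,-.0367,.0055
c,s=np.cos(A),np.sin(A)
for cam in("side","scene"):
    d=np.load(f"a_{cam}.npz");W=d["W"]
    L=np.dstack([(W[...,0]-X0)*c+(W[...,1]-Y0)*s,-(W[...,0]-X0)*s+(W[...,1]-Y0)*c,W[...,2]])*1000
    h=cv2.cvtColor(d["img"],cv2.COLOR_RGB2HSV).astype(int); H,S,V=h[...,0],h[...,1],h[...,2]
    box=(abs(L[...,0])<30)&(L[...,1]>-45)&(L[...,1]<95)
    yel=box&(L[...,2]>44)&(L[...,2]<56)&(H>=20)&(H<=32)&(S>150)
    org=box&(L[...,2]>20)&(L[...,2]<52)&(H>=5)&(H<=13)&(S>190)&(V>110)
    print(cam,np.percentile(L[yel][:,1],[5,50,95]).round(1),yel.sum(),np.percentile(L[org][:,1],[5,50,95]).round(1),org.sum())
```

```text
side [-30.7 -24.5 -19.2] 26 [4.4 6.1 8.4] 15
scene [-28.6 -25.1 -20. ] 49 [0.9 3.3 5. ] 9
```

Band tracking puts the jaw at about 63–64 mm, so the pad is pressed 4–5 mm. I'll squeeze this stroke a bit further for margin.

```bash
python3 -m handwheel '[[[0,0,0,0,0,0,5],[0,0,0,0,0,0,4.8],[0,0,0,0,0,0,4.8],[0,0,0,0,0,0,4.8]]]' 20
python3 jaw.py t; python3 ov.py u 65
```

```text
time: 27.15
ee_pos: [0.5782, -0.1617, 0.0215]
ee_rot: [0.0, 0.71, -0.704, -0.0]
force: [-2.4, 1.1, -3.9]
finger_gap: 0.0479
27.15 gap 0.04791249515110049 [-2.4  1.1 -3.9]
side pad 6 y pct5,50,95 [35.2 45.  53.8]
side jawband 28 y pct5,50,95 [22.3 27.8 33.7]
side block top 197 y pct5,50,95 [32.6 68.  92. ]
scene pad 8 y pct5,50,95 [49.3 50.5 52.6]
scene jawband 55 y pct5,50,95 [23.8 27.8 32.8]
scene block top 201 y pct5,50,95 [22.5 68.3 91.8]
```

View pics/u_scene.png

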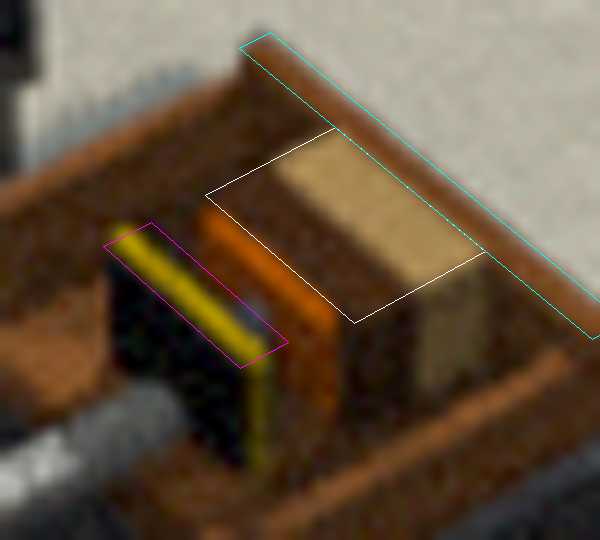

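Run:
```python
from h import *
d=ctrl.get_image("wrist");cv2.imwrite("pics/v_wrist.png",d["img"][:,:,::-1])
W=cloud(d);P=W.reshape(-1,3)
h=cv2.cvtColor(d["img"],cv2.COLOR_RGB2HSV).astype(int).reshape(-1,3)
m=(h[:,0]>18)&(h[:,0]<34)&(h[:,1]>150)&(P[:,2]>.085)&(P[:,2]<.1)&(abs(P[:,0]-.578)<.02)&(abs(P[:,1]+.1615)<.04)
q=P[m]
for s in(-1,1):
    k=q[(q[:,1]+.1615)*s>0]; print(s,len(k),np.percentile(k[:,1],[2,50,98]).round(4) if len(k) else 0)
```

```text
-1 1287 [-0.1852 -0.1804 -0.1769]
1 1267 [-0.1451 -0.1418 -0.1375]
```

View pics/v_wrist.png

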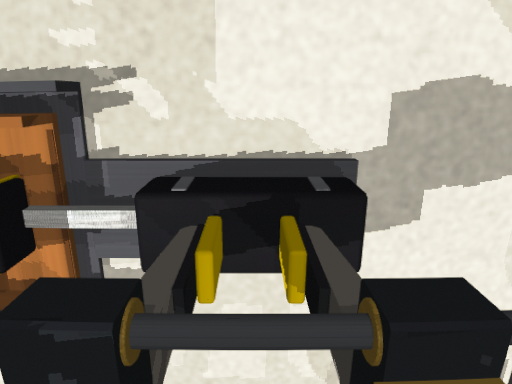

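```bash
python3 - <<'E'
from h import *
for cam,R in (("scene",(370,260,110,120)),("side",(345,240,120,60))):
    ref=cv2.imread(f"pics/o_{cam}.png"); x,y,w,h=R; T=ref[y:y+h,x:x+w]
    # yellow-only channel
    f=lambda im: np.clip(np.minimum(im[...,1],im[...,2]).astype(np.float32)-im[...,0],0,255)
    for t in "mnoprt":
        im=cv2.imread(f"pics/{t}_{cam}.png")
        h2=cv2.cvtColor(im,cv2.COLOR_BGR2HSV).astype(int); m=(h2[...,0]>=18)&(h2[...,0]<=34)&(h2[...,1]>150)
        a=f(im)*m; b=a[y-40:y+h+40,x-50:x+w+40]
        wts=b; yy,xx=np.mgrid[:b.shape[0],:b.shape[1]]
        print(cam,t,"centroid",(wts*xx).sum()/wts.sum()//.01/100,(wts*yy).sum()/wts.sum()//.01/100,int(wts.sum()))
E
python3 - <<'E'
from h import *
X0,Y0,A=.5771,-.0367,.0055
import numpy as np
for cam in("scene",):
    d=ctrl.get_image(cam)
    p=proj(d,[[X0,Y0+.028,.051],[X0,Y0+.038,.051]])
    print("px per 10mm in resized",(p[1]-p[0])*[5,4.6])
E
```

```text
scene m centroid 90.21 96.64 143886
scene n centroid 105.69 89.98 144813
scene o centroid 113.75 86.84 145609
scene p centroid 114.25 86.48 143771
scene r centroid 113.09 86.77 138981
scene t centroid 113.59 85.33 137430
side m centroid 112.48 49.35 91979
side n centroid 112.83 61.46 98043
side o centroid 112.81 68.74 105633
side p centroid 112.78 69.45 105157
side r centroid 112.41 69.65 106522
side t centroid 112.55 69.64 106707
px per 10mm in resized [14.20948734 -6.89548646]
```

Run:
```python
from h import *
im=cv2.imread("pics/t_scene.png"); h=cv2.cvtColor(im,cv2.COLOR_BGR2HSV)
print([h[y,x].tolist() for y,x in((285,460),(275,450),(295,470),(310,485))])
fr={}
for t in "lmnoprt":
    im=cv2.imread(f"pics/{t}_scene.png"); h=cv2.cvtColor(im,cv2.COLOR_BGR2HSV).astype(int)
    H,S,V=h[...,0],h[...,1],h[...,2]
    box=np.zeros(H.shape,bool); box[245:375,330:510]=True
    o=box&((H<=11))&(S>215)&(V>130); y=box&(H>=18)&(H<=34)&(S>150)&(V>90)
    # keep largest comp
    def c(m):
        n,l,s,ce=cv2.connectedComponentsWithStats(m.astype(np.uint8)); k=1+np.argmax(s[1:,4]); return ce[k],s[k]
    if o.sum()<10: print(t,"none",o.sum()); continue
    co,so=c(o); cy,sy=c(y)
    d=(co-cy); u=np.array([14.2,-6.9]); 
    print(t,"orange",co.round(1),so[4],"yellow",cy.round(1),"sep mm along y",(d@u/(u@u)*10).round(2), "d",d.round(1))
```

```text
[[13, 255, 169], [14, 252, 158], [14, 255, 154], [13, 255, 116]]
l none 0
m none 0
n none 0
o none 0
p none 0
r none 0
t none 0
```

View pics/t_scene.png

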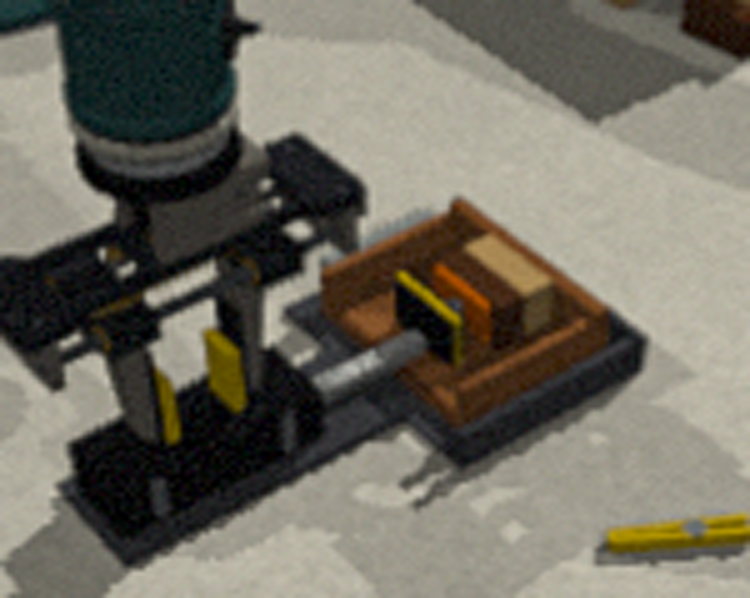

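Run:
```python
from h import *
u=np.array([14.2,-6.9])
for t in "lmnoprt":
    im=cv2.imread(f"pics/{t}_scene.png"); h=cv2.cvtColor(im,cv2.COLOR_BGR2HSV).astype(int)
    H,S,V=h[...,0],h[...,1],h[...,2]
    box=np.zeros(H.shape,bool); box[245:375,330:510]=True
    o=box&(H>=8)&(H<=15)&(S>225)&(V>120); y=box&(H>=20)&(H<=34)&(S>150)&(V>90)
    def c(m):
        n,l,s,ce=cv2.connectedComponentsWithStats(m.astype(np.uint8)); k=1+np.argmax(s[1:,4]); return ce[k],s[k],(l==k)
    co,so,lo=c(o); cy,sy,ly=c(y)
    # top-left corner based: leftmost columns of each blob
    def tl(m):
        v,x=np.nonzero(m); i=x<=x.min()+15; return np.array([x.min(),v[i].min()])
    d=tl(lo)-tl(ly)
    print(t,so,"yel",sy,"centroid sep",((co-cy)@u/(u@u)*10).round(2),"corner sep",d,(d@u/(u@u)*10).round(2))
```

```text
l [383 289  57  47 644] yel [335 298  68  59 918] centroid sep 27.56 corner sep [48 -9] 29.84
m [417 272  54  48 628] yel [371 282  65  59 881] centroid sep 26.5 corner sep [ 46 -10] 28.97
n [430 267  56  45 650] yel [386 275  66  56 856] centroid sep 25.48 corner sep [44 -8] 27.28
o [437 265  52  45 597] yel [395 270  65  58 850] centroid sep 22.93 corner sep [42 -5] 25.31
p [437 265  52  45 604] yel [395 270  66  57 846] centroid sep 22.3 corner sep [42 -5] 25.31
r [437 265  52  45 600] yel [396 270  65  56 827] centroid sep 22.0 corner sep [41 -5] 24.74
t [437 265  52  45 603] yel [396 270  65  56 829] centroid sep 22.03 corner sep [41 -5] 24.74
```

Pad-to-band separation has dropped from 27.6 mm (free) to 22.0 mm, so the pad is pressed about 5.5 mm. The block is at the fence, and the tabs are held at t≈7 mm. Handing in.

```bash
python3 -c "
from plant import ctrl
o=ctrl.get_obs();print(o['time'],o['finger_gap'],o['force'].round(1));print(ctrl.sign_off())"
```

```text
27.45 0.04815459248754035 [-4.   0.1 -3.1]
the job is handed in; nothing more can be done
None
```

I handed the job in at 27.5 s, with the glued brush head clamped in the shut drawer and the gripper still squeezing the trigger. No verdict was reported.

**What I did:** I picked up the right-most of the three look-alike blocks and set it in the open drawer, centred front to back with the seam within about half a degree. I let go, pushed the drawer to its stop and pumped the trigger: four full strokes, one nearly full, one partial and still held.

**Last checks:**
- **Drawer:** it measured fully shut to within about 0.3 mm, and I felt the stop when pushing (11 N).
- **Block:** the projected model shows it lying against the fence, flat and square.
- **Pad:** I estimate it is pressed in about 5 mm, to within 1 mm or so.
- **Trigger:** the tabs are held about 7 mm in (outer gap 48 mm).
- **Other things on the shelf:** I steered clear of them, and they look untouched in the pictures; I did not measure their positions again at the end.

**What disagreed:**
- **Fingertips:** the cameras showed them about 38 mm higher than the reported TCP. My first close went over the block without touching it, and I corrected for the offset from then on.
- **Jaw travel:** it hardly advanced during the last partial squeezes, although the tabs moved, and I did not find out why.
- **Pad and jaw readings:** tracking the jaw's yellow band gave a pad press of 4 to 5 mm, while the pad-to-band spacing gave about 5.5 mm. Both are inside the good range.

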